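# Turn the extruder die over and lay it face down in its holder

## Robot

A 7-joint arm with a two-finger parallel gripper is mounted at the origin on the work surface. World frame = base frame: x ahead of the robot, y to its left, z up, the work surface at z = 0. Lengths are in m, angles in rad, forces in N, time in s.
With the tool pointing down it reaches from about 0.4 to 0.75 m from the base axis. Payload 19.5 kg.
Tool frame: the origin (TCP) lies between the finger pads; the fingertips stand 14 mm ahead of it and the grasp point (between the pads) lies 5 mm behind it; z points along the fingers, y is the direction in which the jaws open and shut (so a half turn about z gives the same grasp; the last joint's range is limited). The gripper opens to 85 mm and grips with 20 to 120 N. Pads are 22 mm wide; open, the fingers measure 114 mm over their backs; the gripper's body (76 mm by 85 mm) begins 54 mm behind the grasp point. The pads swing forward as they close: fully open they stand 13 mm farther back than shut.
Start: joints at [-1.386, 0.707, -0.028, 1.485, 0.022, 0.951, -0.075], TCP at [0.129, 0.56, 0.245] pointing down, gripper open.
Joint ranges: [-2.71, 2.71], [-0.32, 2.16], [-1.57, 1.52], [0, 2.45], [-1.46, 4.6], [0, 2.02], [-2.83, 2.83]. Speed limits (rad/s): [1.89, 1.89, 2.57, 2.57, 3.01, 3.01, 3.01].

## Interface

Orientations are given as a unit quaternion [x, y, z, w].
In Python, from cell import ctrl gives the robot as it stands. The module is installed in compiled form; this text tells all that it offers.
- The arm moves only by the tool apply_moves, never from a script. Its argument "steps" is a list of rows, each an object with "dp": the shift along the tool's x, y, z in cm, a list of three; "rot": the turn, a rotation vector about the tool's x, y, z in degrees, a list of three. In form: [{"dp": [tx, ty, tz], "rot": [wx, wy, wz]}, ...]. A call has 1 to 20 rows; each row is the pose to reach, as a shift and turn from the pose commanded when the call began, along the tool's axes at that moment; what a row does not reach only later rows make up. A row lasts 1/12 s, in which the tool goes at most 41.7 mm and 7.16 degrees, less where a joint would pass 70% of its speed; a pose out of reach is approached as far as the arm can. A call with a gripper value outside its range is refused whole. "fingers" is the gripper's target within -1 to 1 (shut at 1, half-way at 0, fully open at -1), set as the call begins (left out, the last holds). The fingers move at their own pace and stop on an object; "newtons" is the grip in N (left out, the last holds). Time passes only in rows, so rows that repeat a pose let the fingers close. It gives the time, the measured TCP pose, the force and the opening at its end, in the units of the state.
- ctrl.sense(): the state, without advancing time (a new reading comes with each control period).
- ctrl.camera(name): name is "scene" or "top" or "wrist"; returns the picture (384x512x3 uint8, red, green, blue); there is no depth.
- ctrl.camera_params(name): a dict with "camera_matrix" (3x3 intrinsics, pixels), "R" (3x3) and "t" (3): a world point X has camera coordinates R X + t. Camera axes: x right, y down, z forward; pixel columns grow to the right and rows downward; lengths in m; the calibration is good to about 2 mm. A picture is of the moment at which its call begins: read the wrist's pose just before it. camera_params takes no time and is no camera call; for the wrist camera it gives the pose at the moment of the call.
- ctrl.finish_job(): hands the job in, once; it reports no verdict.
The state is a dict: "time_s": time; "joints": joint angles; "qvel": joint speeds; "tau": joint torques, N m; "eef_pos": TCP position; "orientation": TCP orientation; "force": force on the tool from outside, world axes, zero at the start; "ft_torque": the same for the moment, N m; "gripper_width": opening from 0.0 (shut) to 1.0 (fully open).
Only numpy, scipy, OpenCV 4.12 (cv2) and the standard library are available. Lean on these libraries where they do the work, as an engineer would, in place of code of your own. Each camera call takes 0.05 s, during which the arm holds its last target.

## Task

The clay extruder's rectangular die plate lies collar side up on the two wooden battens. Stand it on one end in the slotted wooden stand and let go of it there, then take it again and lay it collar side down on the steel die holder, so that the collar sits fully in the square opening and the plate lies flat, square with the holder. Never drop it or let it fall over, and do not disturb the beaker, the round disc or the spatula.

Things in the scene. Friction and masses are not known exactly. Their poses are not given: they have to be found in the camera images.
- die: Aluminium extruder die, 0.16-0.26 kg: flat plate 100 (x) by 60 (y) by 12 mm (z) with a 20 mm square hole; round it on the face (+z) a square collar, 32 by 32 mm outside, 6 mm proud; the back (-z) is flat. Origin: centre of the plate, mid-thickness. Starts +z up, x along the props' x within 0.1 rad. Symmetric end for end. Grip it across its width, mid-length, at any tool tilt.
- props: Fixed wooden stand carrying the die at the start: base 150 (x) by 80 (y) by 8 mm with two battens across it at x = +34 and -34 mm, each 16 (x) by 50 (y) mm, tops 38 mm above the bench. The die's long sides overhang the battens by about 5 mm; between them is free space. Origin: centre of the underside, z up.
- rack: Fixed slotted wooden stand: base 110 (x) by 90 (y) by 10 mm; two upright walls, each 12 mm thick in x, 50 mm long in y, tops 34 mm above the bench, 16 mm apart. The die stands on a short end between them, its width along y, its centre 60 mm above the bench, leaning up to 10 degrees when let go. Origin: centre of the underside, z up.
- slot (a point): Centre of the slot's floor in the slotted stand, 10 mm above the bench and 24 mm below the top of the walls. Axes as the stand: x across the slot, y along the slot.
- holder: Fixed steel die holder: flange 150 by 80 by 8 mm, four low bolts; on it a block 110 (x) by 52 (y) mm, flat top 38 mm above the bench, with a square opening, 36 by 36 mm, through its middle that takes the die's collar with 2 mm to spare on each side. The die lies with its length along the holder's x (either end), 4 mm over the block on each long side. Origin: centre of the underside, z up.
- seat (a point): Centre of the opening's mouth in the top of the die holder, 38 mm above the bench. Axes as the holder. When the die is home, face down, its origin is 6 mm above this point.
- beaker: Bystander: small blue-grey stoneware beaker, 72 mm across, 55 mm high. Origin: centre of the underside.
- disc: Bystander: plain steel disc, 70 mm across, 14 mm high, lying flat. Origin: centre of the underside.
- spatula: Bystander: wooden-handled steel spatula lying on the bench, off to the left. Origin about the middle of its length.
There are look-alikes about, which are no part of the job. What is shaped like the holder but blue or turquoise is not meant.

How it is judged:
On the way:
1. the die stands on one end in the slot of the wooden stand, let go (angle between die's own z axis and vertical between 1.3 and 1.84 rad and angle between the x axis of die and the z axis of rack, either way round below 0.3 rad and horizontal distance between die and slot below 0.02 m and z of die in the frame of slot between 0.04 and 0.056 m and contact force between the fingers and die below 0.1 N and linear speed of die below 0.03 m/s), for 0.2 s.
At the end, for the whole second after the job is handed in: The die lies face down (within 4 degrees) on the die holder, let go and at rest, its collar in the opening: its centre within 5 mm sideways of the opening's centre and 3 to 8.5 mm above the holder's top, its length within 0.2 rad of the holder's (angle between die's own z axis and vertical above 3.07 rad and horizontal distance between die and seat below 0.005 m and z of die in the frame of seat between 0.003 and 0.0085 m and angle between the x axis of die and the x axis of holder, either way round below 0.2 rad and contact force between the fingers and die below 0.1 N and linear speed of die below 0.02 m/s); the robot touches nothing.
It fails at once if the die is dropped or falls over (moves faster than 0.7 m/s while the fingers do not touch it) (linear speed of die above 0.7 m/s and contact force between the fingers and die below 0.01 N).
It fails at once if the beaker, the disc or the spatula is moved by more than 20 mm (distance of any of beaker, disc, spatula from where it was at the start of the episode above 0.02 m).
It also fails if it takes over 69 s, if anything falls off the work surface, if the arm or the gripper's body presses on something with over 40 N, if the wrist force passes 120 N, or if a joint passes its speed limit or range.

## Working session

There is one attempt and no reset: what is moved stays moved. The work goes in short steps, Python scripts to look and compute and a tool call to move; the robot and the scene stay as the last step left them, time stands still between calls to the robot, and variables do not carry over. Pictures are saved under pics/ and viewed, and the job is handed in when it is done.

Besides the shell and the picture viewer there is one more tool, called after "Request:" by a JSON object that holds its "op" and its "data". apply_moves: Moves the arm, as the interface text tells. Its arguments: {"type":"object","properties":{"steps":{"type":"array"},"fingers":{"type":"number"},"newtons":{"type":"number"}},"required":["steps"]}

```bash
mkdir -p pics; ls; python3 - <<'E'
from cell import ctrl
import cv2
s=ctrl.sense();print(s)
for n in("scene","top","wrist"):
    p=ctrl.camera_params(n);print(n,p)
    cv2.imwrite(f"pics/{n}0.png",ctrl.camera(n)[:,:,::-1])
E
```

```text
pics
{'time_s': 0.0, 'joints': array([-1.38572944,  0.70707707, -0.02762878,  1.48499821,  0.02200936,
        0.95087097, -0.07548208]), 'qvel': array([-0.0002002 , -0.00041591, -0.00135923,  0.00070595,  0.00086725,
       -0.00185653,  0.00066121]), 'tau': array([-1.76865370e-05, -8.83203149e+01,  1.23447943e+00, -2.36170453e+01,
        1.68844307e-02,  6.35087767e-03,  1.06217233e-04]), 'eef_pos': array([0.12921901, 0.56004619, 0.24484242]), 'orientation': array([ 1.13124539e-01,  9.93580677e-01, -5.23665127e-04, -4.32473994e-05]), 'force': array([ 0.00117261, -0.5643987 , -0.24251973]), 'ft_torque': array([ 0.02553287, -0.02682862, -0.03338551]), 'gripper_width': 1.003425676425115}
scene {'camera_matrix': array([[463.6593    ,   0.        , 256.47159591],
       [  0.        , 463.6593    , 196.15545232],
       [  0.        ,   0.        ,   1.        ]]), 'R': array([[ 0.73066016,  0.68271962,  0.00544469],
       [ 0.59226324, -0.62984439, -0.50251397],
       [-0.33964684,  0.37039163, -0.86455194]]), 't': array([-0.40342245, -0.27415483,  1.52879132])}
top {'camera_matrix': array([[449.52738949,   0.        , 255.96052026],
       [  0.        , 449.52738949, 195.76973108],
       [  0.        ,   0.        ,   1.        ]]), 'R': array([[ 0.01380931, -0.99982095, -0.01293739],
       [-0.98601481, -0.01146724, -0.16626272],
       [ 0.16608459,  0.01505243, -0.98599662]]), 't': array([0.05150162, 0.51618244, 1.26774221])}
wrist {'camera_matrix': array([[306.950962  ,   0.        , 256.38184137],
       [  0.        , 306.950962  , 191.70806013],
       [  0.        ,   0.        ,   1.        ]]), 'R': array([[ 0.22478448,  0.97440787, -0.00111058],
       [ 0.92101997, -0.21209616,  0.32670695],
       [ 0.31811027, -0.07446152, -0.94512504]]), 't': array([-0.57430022, -0.04305079,  0.37949997])}
```

View pics/top0.png

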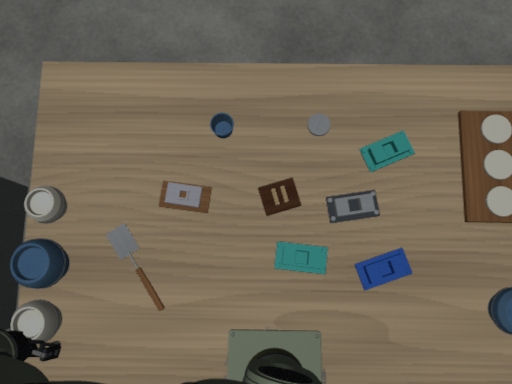

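View pics/scene0.png

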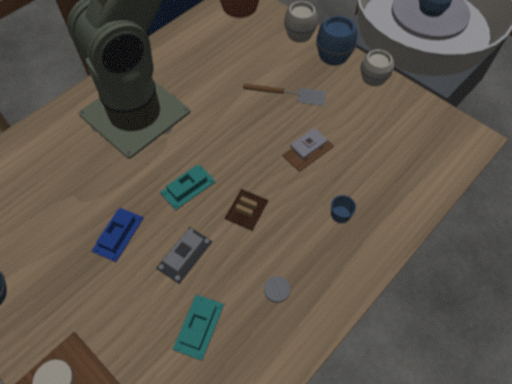

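View pics/wrist0.png

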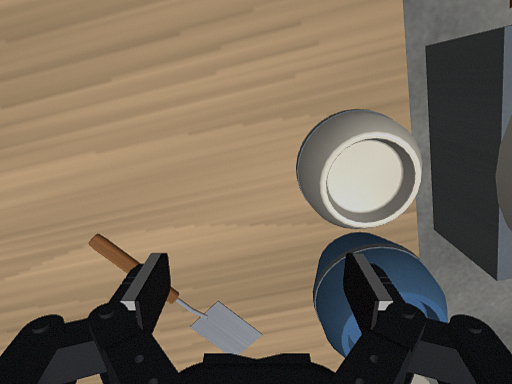

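Top view: die on the props at about (183,194), slotted stand at (280,196), steel holder at (353,206), beaker at (222,125), disc at (319,124). The spatula is on the left. I'll enlarge crops next.

```bash
python3 - <<'E'
import cv2,numpy as np
im=cv2.imread("pics/top0.png")
a=[]
for (x,y) in((150,170),(250,170),(318,170)):
    c=im[y:y+55,x:x+70]; a.append(cv2.resize(c,None,fx=11,fy=10.9,interpolation=cv2.INTER_CUBIC))
for i,c in enumerate(a): cv2.imwrite(f"pics/tc{i}.png",cv2.resize(c,(770,600)))
E
```

```text
(no output)
```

View pics/tc0.png

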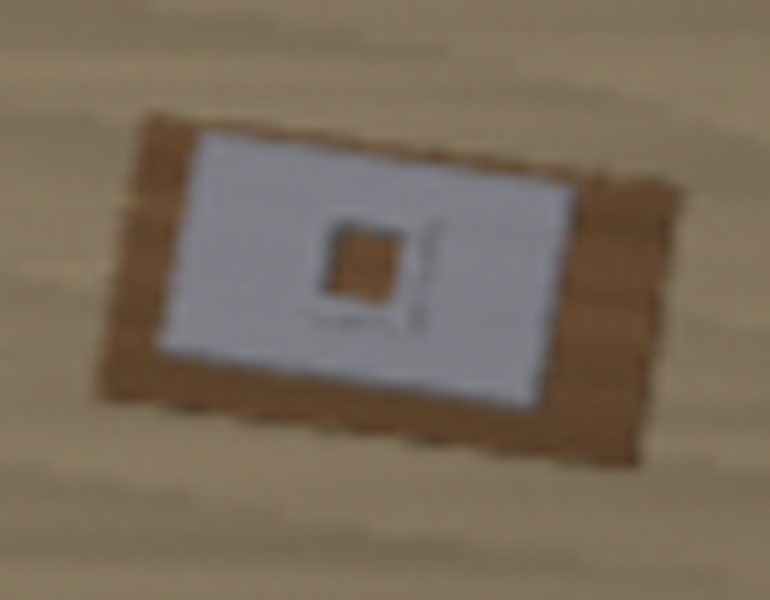

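View pics/tc1.png

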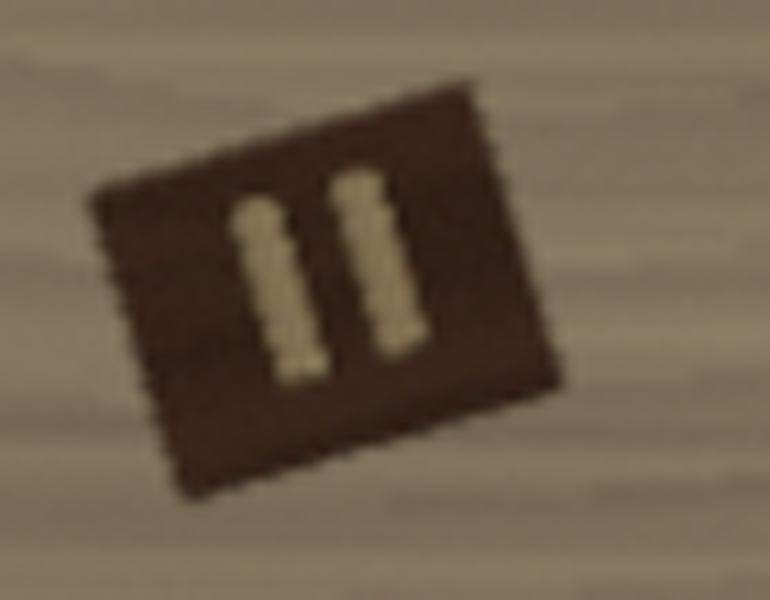

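View pics/tc2.png

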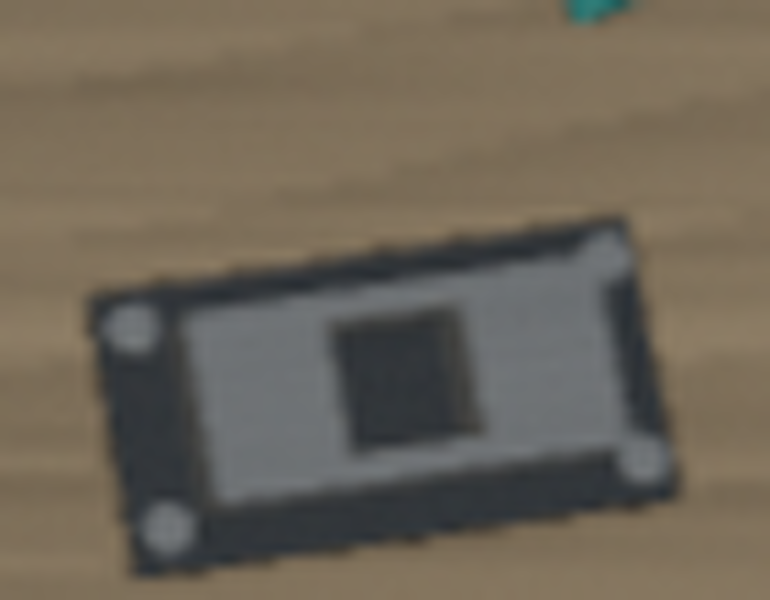

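```bash
cat > h.py <<'E'
import numpy as np,cv2
from scipy.optimize import least_squares
from scipy.spatial.transform import Rotation as Ro
def ray(p,uv,z):
    K,R,t=p["camera_matrix"],p["R"],p["t"]
    d=R.T@np.linalg.inv(K)@np.array([uv[0],uv[1],1.]); c=-R.T@t
    return c+d*(z-c[2])/d[2]
def proj(p,X):
    q=p["R"]@np.asarray(X,float)+p["t"]; q=p["camera_matrix"]@q; return q[:2]/q[2]
def rectfit(P,L,W):
    # P ordered corners, first->second along length L
    P=np.array(P)[:,:2]; B=np.array([[-L/2,W/2],[L/2,W/2],[L/2,-W/2],[-L/2,-W/2]])
    best=None
    for s in(1,-1):
        Q=B*[1,s]
        for a0 in np.arange(-3,3.2,1):
            f=lambda v:(Q@np.array([[np.cos(v[2]),-np.sin(v[2])],[np.sin(v[2]),np.cos(v[2])]]).T+v[:2]-P).ravel()
            r=least_squares(f,[*P.mean(0),a0])
            if best is None or r.cost<best.cost-1e-12:best=r
    return best.x,np.abs(best.fun).max()
E
python3 - <<'E'
from h import *
from cell import ctrl
p=ctrl.camera_params("top")
D={"die":((150,170),.050,(.1,.06),[(200,130),(578,188),(538,408),(160,352)]),
"props":((150,170),.008,(.15,.08),[(148,115),(680,185),(638,467),(100,400)]),
"rack":((250,170),.010,(.11,.09),[(90,192),(470,82),(562,385),(185,500)]),
"rackwalls":((250,170),.034,(.044,.05),[(232,200),(382,165),(430,345),(278,385)]),
"block":((318,170),.038,(.11,.052),[(182,315),(590,258),(630,448),(215,503)]),
"open":((318,170),.038,(.036,.036),[(332,322),(460,308),(485,435),(352,450)]),
"flange":((318,170),.008,(.15,.08),[(90,297),(625,217),(680,495),(132,575)]),
}
for n,(o,z,(L,W),c) in D.items():
    P=[ray(p,(o[0]+(x+.5)/11-.5,o[1]+(y+.5)/(600/55)-.5),z) for x,y in c]
    v,e=rectfit(P,L,W); s=[np.linalg.norm(P[i]-P[(i+1)%4])*1e3 for i in range(4)]
    print(n,np.round(v,4),'err mm',round(e*1e3,1),np.round(s,1))
E
```

```text
die [ 0.5165  0.2702 -1.71  ] err mm 1.2 [102.3  60.1 101.4  60.8]
props [ 0.5176  0.2714 -1.6879] err mm 1.1 [148.1  79.1 148.2  80.4]
rack [ 0.5212 -0.0111 -1.2685] err mm 2.1 [108.4  87.8 106.9  89.1]
rackwalls [ 0.5213 -0.0112 -1.3155] err mm 1.3 [41.4 50.8 42.  51.9]
block [ 0.4941 -0.2285 -1.4185] err mm 0.7 [109.7  52.  110.7  51.2]
open [ 0.4947 -0.2293 -1.4339] err mm 1.0 [34.2 34.7 35.4 34.8]
flange [ 0.4946 -0.2285 -1.4126] err mm 1.9 [147.5  77.7 149.6  77.1]
```

```bash
cat >> h.py <<'E'
def toolR(jaz,phi):
    j=np.array([np.cos(jaz),np.sin(jaz),0]); l=np.array([-j[1],j[0],0]); ph=np.radians(phi)
    z=np.sin(ph)*l-np.cos(ph)*np.array([0,0,1.]); x=np.cross(j,z)
    return np.column_stack([x,j,z])
def rel(p0,R0,g,R1):
    """grasp point g, tool R1 -> dp cm, rot deg"""
    p1=np.asarray(g)+0.005*R1[:,2]
    return np.round(R0.T@(p1-p0)*100,2), np.round(Ro.from_matrix(R0.T@R1).as_rotvec(degrees=True),2)
def cur(s): return s["eef_pos"],Ro.from_quat(s["orientation"]).as_matrix()
DIE=np.array([.5165,.2702,.044]);DJ=-1.71+np.pi/2
RACK=np.array([.5213,-.0111,0]);RJ=-1.275+np.pi/2
HOLD=np.array([.4945,-.2287,0]);HJ=-1.417+np.pi/2
def chain(p0,R0,goals):
    for g,R1 in goals:
        d,r=rel(p0,R0,g,R1); print('dp',list(d),'rot',list(r),'| mm',round(np.linalg.norm(d)*10),'deg',round(np.linalg.norm(r),1))
def rep(s):
    p,R=cur(s); z=R[:,2]; g=p-.005*z
    print('t',round(s['time_s'],2),'grasp',np.round(g,4),'jaz',round(np.arctan2(R[1,1],R[0,1]),4),'jawtilt',round(R[2,1],4),'z',np.round(z,3),'F',np.round(s['force'],1),'w',round(s['gripper_width'],3),'q',np.round(s['joints'],2))
E
python3 - <<'E'
from h import *
from cell import ctrl
p=ctrl.camera_params("top"); 
for uv,z in(((222,125),.03),((319,124),.014)): print(ray(p,uv,z))
s=ctrl.sense();rep(s);R=toolR(DJ,45)
chain(*cur(s),[(DIE+[0,0,.18]-0*R[:,2],toolR(DJ,0)),(DIE-.11*R[:,2]+[0,0,.05],R)])
E
```

```text
[0.73408668 0.16421727 0.03      ]
[ 0.74543526 -0.13133972  0.014     ]
t 0.15 grasp [0.1292 0.5601 0.2499] jaz 1.344 jawtilt -0.0009 z [-0.    -0.001 -1.   ] F [0.  0.3 0.5] w 1.0 q [-1.39  0.71 -0.03  1.48  0.02  0.95 -0.08]
dp [np.float64(-44.26), np.float64(-19.54), np.float64(2.61)] rot [np.float64(-0.04), np.float64(0.04), np.float64(84.98)] | mm 485 deg 85.0
dp [np.float64(-44.91), np.float64(-26.93), np.float64(7.69)] rot [np.float64(-33.27), np.float64(36.31), np.float64(80.22)] | mm 529 deg 94.1
```

Request:
{"op": "apply_moves", "data": {"steps": [{"dp": [-44.3, -19.5, 2.6], "rot": [0, 0, 85]}, {"dp": [-44.3, -19.5, 2.6], "rot": [0, 0, 85]}, {"dp": [-44.3, -19.5, 2.6], "rot": [0, 0, 85]}, {"dp": [-44.3, -19.5, 2.6], "rot": [0, 0, 85]}, {"dp": [-44.3, -19.5, 2.6], "rot": [0, 0, 85]}, {"dp": [-44.3, -19.5, 2.6], "rot": [0, 0, 85]}, {"dp": [-44.3, -19.5, 2.6], "rot": [0, 0, 85]}, {"dp": [-44.3, -19.5, 2.6], "rot": [0, 0, 85]}, {"dp": [-44.3, -19.5, 2.6], "rot": [0, 0, 85]}, {"dp": [-44.3, -19.5, 2.6], "rot": [0, 0, 85]}, {"dp": [-44.3, -19.5, 2.6], "rot": [0, 0, 85]}, {"dp": [-44.3, -19.5, 2.6], "rot": [0, 0, 85]}, {"dp": [-44.3, -19.5, 2.6], "rot": [0, 0, 85]}, {"dp": [-44.3, -19.5, 2.6], "rot": [0, 0, 85]}], "fingers": -1}}

```text
time_s: 1.32
eef_pos: [0.5177, 0.2696, 0.2188]
orientation: [0.755, 0.655, -0.0, 0.0]
force: [-0.4, 0.8, 0.6]
gripper_width: 1.002
```

```bash
python3 - <<'E'
from h import *
from cell import ctrl
s=ctrl.sense();rep(s)
im=ctrl.camera("wrist");cv2.imwrite("pics/w1.png",im[:,:,::-1])
import pickle;pickle.dump(ctrl.camera_params("wrist"),open("w1.pkl","wb"))
E
```

```text
t 1.32 grasp [0.5177 0.2696 0.2238] jaz -0.1417 jawtilt -0.0004 z [-0.001 -0.001 -1.   ] F [-0.4  0.8  0.6] w 1.002 q [-0.69  0.78  0.33  1.49 -0.29  0.92 -0.42]
```

View pics/w1.png

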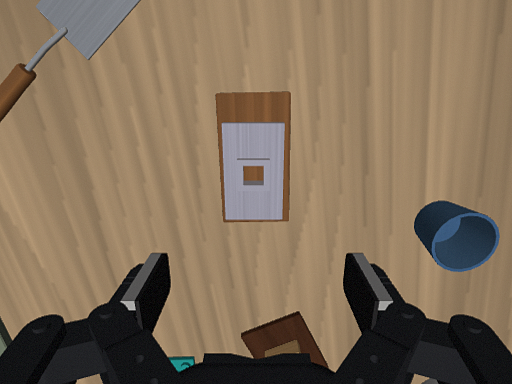

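The wrist image shows the die plate with corners at about (222,123), (284,122), (289,220) and (224,221). I'll cross-check against the top view.

```bash
python3 - <<'E'
import cv2
im=cv2.imread("pics/w1.png");cv2.imwrite("pics/w1c.png",cv2.resize(im[85:230,195:310],None,fx=4,fy=4,interpolation=cv2.INTER_CUBIC))
E
```

```text
(no output)
```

View pics/w1c.png

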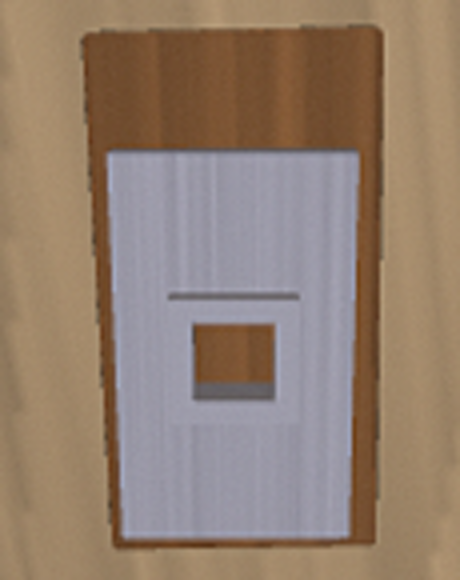

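```bash
python3 - <<'E'
from h import *
import pickle
from cell import ctrl
p=pickle.load(open("w1.pkl","rb"))
P=[ray(p,(195+x/4-.4,85+y/4-.4),.05) for x,y in[(121,538),(107,152),(360,152),(350,538)]]
print(rectfit(P,.1,.06),[round(np.linalg.norm(P[i]-P[(i+1)%4])*1e3,1) for i in range(4)])
DIE=np.array([.517,.2705,.044])
s=ctrl.sense();R=toolR(DJ,45)
chain(*cur(s),[(DIE-.10*R[:,2],R),(DIE-.10*R[:,2],R),(DIE,R)])
E
```

```text
(array([ 0.5146242 ,  0.27191857, -4.84987391]), np.float64(0.00018662960634308057)) [np.float64(99.8), np.float64(59.9), np.float64(99.8), np.float64(60.3)]
dp [np.float64(-6.73), np.float64(0.02), np.float64(10.78)] rot [np.float64(-0.05), np.float64(45.02), np.float64(-0.0)] | mm 127 deg 45.0
dp [np.float64(-6.73), np.float64(0.02), np.float64(10.78)] rot [np.float64(-0.05), np.float64(45.02), np.float64(-0.0)] | mm 127 deg 45.0
dp [np.float64(0.34), np.float64(0.03), np.float64(17.85)] rot [np.float64(-0.05), np.float64(45.02), np.float64(-0.0)] | mm 179 deg 45.0
```

```bash
sed -i 's/^DIE=.*;DJ=.*/DIE=np.array([.515,.2717,.044]);DJ=-1.708+np.pi\/2/' h.py; python3 - <<'E'
from h import *
from cell import ctrl
s=ctrl.sense();R=toolR(DJ,45)
chain(*cur(s),[(DIE-.10*R[:,2],R),(DIE,R)])
E
```

```text
dp [np.float64(-6.64), np.float64(-0.18), np.float64(10.78)] rot [np.float64(-0.0), np.float64(45.02), np.float64(-0.11)] | mm 127 deg 45.0
dp [np.float64(0.43), np.float64(-0.18), np.float64(17.85)] rot [np.float64(-0.0), np.float64(45.02), np.float64(-0.11)] | mm 179 deg 45.0
```

Request:
{"op": "apply_moves", "data": {"steps": [{"dp": [-2, -0.1, 0], "rot": [0, 7, 0]}, {"dp": [-4, -0.1, 1], "rot": [0, 14, 0]}, {"dp": [-6, -0.2, 3], "rot": [0, 21, 0]}, {"dp": [-6.6, -0.2, 5], "rot": [0, 28, 0]}, {"dp": [-6.6, -0.2, 7], "rot": [0, 35, 0]}, {"dp": [-6.6, -0.2, 9], "rot": [0, 42, 0]}, {"dp": [-6.6, -0.2, 10.8], "rot": [0, 45, 0]}, {"dp": [-6.6, -0.2, 10.8], "rot": [0, 45, 0]}, {"dp": [-6.6, -0.2, 10.8], "rot": [0, 45, 0]}, {"dp": [-6.6, -0.2, 10.8], "rot": [0, 45, 0]}]}}

```text
time_s: 2.2
eef_pos: [0.5058, 0.2053, 0.1114]
orientation: [0.697, 0.605, 0.291, -0.252]
force: [-0.2, -0.3, -2.0]
gripper_width: 0.998
```

```bash
python3 - <<'E'
from h import *
from cell import ctrl
s=ctrl.sense();rep(s);R=toolR(DJ,45)
im=ctrl.camera("wrist");cv2.imwrite("pics/w2.png",im[:,:,::-1])
s=ctrl.sense();rep(s)
chain(*cur(s),[(DIE,R)])
E
```

```text
t 2.2 grasp [0.5053 0.2018 0.1149] jaz -0.1402 jawtilt 0.0009 z [ 0.1    0.704 -0.703] F [-0.2 -0.3 -2. ] w 0.998 q [ 0.37  1.11 -0.84  2.   -0.73  0.07  0.56]
t 2.25 grasp [0.5053 0.1997 0.1134] jaz -0.144 jawtilt -0.0017 z [ 0.101  0.705 -0.702] F [ 0.3 -7.2 -6.2] w 1.001 q [ 0.38  1.12 -0.84  2.   -0.73  0.07  0.57]
dp [np.float64(0.15), np.float64(-0.06), np.float64(10.04)] rot [np.float64(0.21), np.float64(-0.43), np.float64(-0.34)] | mm 100 deg 0.6
```

View pics/w2.png

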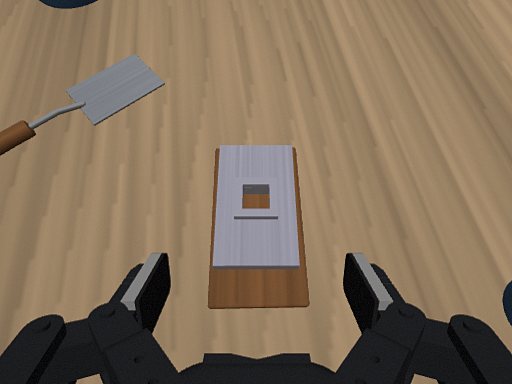

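Centred between the fingers. Moving in.

Request:
{"op": "apply_moves", "data": {"steps": [{"dp": [0.1, -0.1, 2.5], "rot": [0, 0, 0]}, {"dp": [0.1, -0.1, 5], "rot": [0, 0, 0]}, {"dp": [0.1, -0.1, 7], "rot": [0, 0, 0]}, {"dp": [0.1, -0.1, 8.5], "rot": [0, 0, 0]}, {"dp": [0.1, -0.1, 9.5], "rot": [0, 0, 0]}, {"dp": [0.1, -0.1, 10], "rot": [0, 0, 0]}, {"dp": [0.1, -0.1, 10], "rot": [0, 0, 0]}, {"dp": [0.1, -0.1, 10], "rot": [0, 0, 0]}, {"dp": [0.1, -0.1, 10], "rot": [0, 0, 0]}]}}

```text
time_s: 3.0
eef_pos: [0.5265, 0.2745, 0.0456]
orientation: [0.694, 0.611, 0.281, -0.257]
force: [0.1, -0.3, -0.3]
gripper_width: 1.0
```

```bash
python3 - <<'E'
from h import *
from cell import ctrl
s=ctrl.sense();rep(s);R=toolR(DJ,45)
im=ctrl.camera("wrist");cv2.imwrite("pics/w3.png",im[:,:,::-1])
chain(*cur(s),[(DIE,R)])
E
```

```text
t 3.0 grasp [0.5261 0.271  0.0491] jaz -0.1218 jawtilt -0.0129 z [ 0.077  0.701 -0.709] F [ 0.1 -0.3 -0.3] w 1.0 q [ 0.22  1.25 -0.82  1.87 -1.2   0.    1.03]
dp [np.float64(-0.41), np.float64(-1.09), np.float64(0.33)] rot [np.float64(-1.14), np.float64(0.2), np.float64(0.1)] | mm 12 deg 1.2
```

View pics/w3.png

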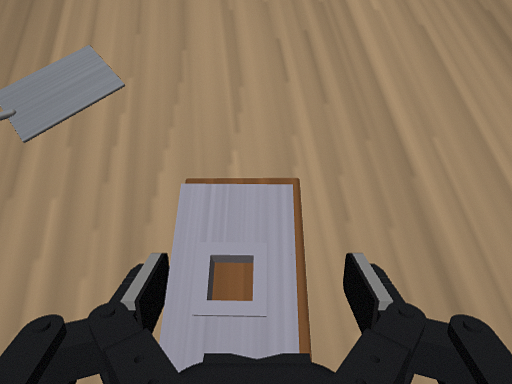

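The arm ran into the j6 limit (0), so it is 11 mm off sideways. I'll fit a kinematic model from the readings so far and choose reachable tilts from it.

```bash
cat > kin.py <<'E'
import numpy as np, itertools
from scipy.optimize import least_squares
from scipy.spatial.transform import Rotation as Ro
def fk(q,sg,P):
    d1,L1,L2,L3,a1,a2,a3,a4=P
    R=np.eye(3);p=np.array([0,0,d1])
    ax="zyzyzyz"
    off=[np.zeros(3),np.zeros(3),np.array([a1,0,L1]),np.array([a2,0,0]),np.array([a3,0,L2]),np.zeros(3),np.array([a4,0,L3])]
    for i in range(7):
        if i==2:p=p+R@np.array([a1,0,L1])
        if i==4:p=p+R@np.array([a2,0,L2])
        if i==6:p=p+R@np.array([a3,0,0])
        R=R@Ro.from_euler(ax[i],sg[i]*q[i]).as_matrix()
    return p+R@np.array([0,0,L3]),R
E
python3 - <<'E'
from kin import *
from h import cur
from cell import ctrl
s=ctrl.sense();p5,R5=cur(s)
D=[([-1.38572944,.70707707,-.02762878,1.48499821,.02200936,.95087097,-.07548208],[.12921901,.56004619,.24484242],Ro.from_quat([.113124539,.993580677,-5.23665e-4,-4.3e-5]).as_matrix()),
([-.69,.78,.33,1.49,-.29,.92,-.42],[.5177,.2696,.2188],Ro.from_quat([.755,.655,0,0]).as_matrix()),
([.37,1.11,-.84,2,-.73,.07,.56],[.5058,.2053,.1114],Ro.from_quat([.697,.605,.291,-.252]).as_matrix()),
(s["joints"],p5,R5)]
res=[]
for sg in itertools.product((1,-1),repeat=7):
    # orientation consistency independent of lengths, up to constant end rot
    Rs=[fk(q,sg,np.zeros(8))[1] for q,_,_ in D]
    E=[r.T@R for r,(q,p,R) in zip(Rs,D)]
    e=sum(np.linalg.norm(x-E[0]) for x in E)
    res.append((e,sg,E[0]))
res.sort(key=lambda t:t[0])
for r in res[:4]:print(r[0],r[1],np.round(r[2],2).tolist())
for e,sg,E0 in res[:2]:
    f=lambda P:np.concatenate([fk(q,sg,P)[0]-p for q,p,R in D]+[1e-3*P[4:]])
    r=least_squares(f,[.34,.4,.4,.25,0,0,0,0]);print(sg,np.round(r.x,3),np.abs(r.fun[:12]).max())
E
```

```text
0.01891433966259116 (-1, 1, -1, 1, -1, 1, -1) [[0.0, -1.0, -0.0], [1.0, 0.0, -0.0], [0.0, -0.0, 1.0]]
2.2166248425559125 (-1, 1, -1, 1, 1, 1, 1) [[-0.13, -0.99, 0.0], [0.99, -0.13, -0.04], [0.04, -0.0, 1.0]]
2.589156994401157 (-1, -1, 1, -1, -1, -1, -1) [[0.04, -1.0, -0.0], [1.0, 0.04, -0.04], [0.04, 0.0, 1.0]]
2.594508239464128 (-1, 1, -1, -1, 1, 1, 1) [[0.0, 0.99, 0.17], [1.0, -0.0, 0.01], [0.01, 0.17, -0.99]]
(-1, 1, -1, 1, -1, 1, -1) [ 0.191  0.553  0.332  0.231 -0.1    0.007 -0.023  0.   ] 0.033827991268841714
(-1, 1, -1, 1, 1, 1, 1) [-0.254  0.529  0.439 -0.033 -0.381 -0.092 -0.099  0.   ] 0.03670616875978647
```

```bash
cat >> h.py <<'E'
import json
def log(s): open("log.jsonl","a").write(json.dumps([list(map(float,s[k])) for k in("joints","eef_pos","orientation")])+"\n")
E
python3 - <<'E'
from h import *
from cell import ctrl
s=ctrl.sense();log(s)
R=toolR(DJ,45)
chain(*cur(s),[(DIE-.06*R[:,2]+[0,0,.02],toolR(DJ,30)),(DIE+[0,0,.1],toolR(DJ,15)),(DIE+[0,0,.1],toolR(DJ,0))])
E
```

```text
dp [np.float64(0.85), np.float64(-1.24), np.float64(-7.1)] rot [np.float64(-1.12), np.float64(-14.8), np.float64(0.25)] | mm 73 deg 14.8
dp [np.float64(6.39), np.float64(-1.23), np.float64(-6.83)] rot [np.float64(-1.09), np.float64(-29.8), np.float64(0.39)] | mm 94 deg 29.8
dp [np.float64(6.28), np.float64(-1.23), np.float64(-6.91)] rot [np.float64(-1.04), np.float64(-44.8), np.float64(0.54)] | mm 94 deg 44.8
```

Request:
{"op": "apply_moves", "data": {"steps": [{"dp": [0, 0, -3], "rot": [0, 0, 0]}, {"dp": [0, 0, -6], "rot": [0, 0, 0]}, {"dp": [0, 0, -8], "rot": [0, -5, 0]}, {"dp": [0, 0, -8], "rot": [0, -10, 0]}, {"dp": [0, 0, -8], "rot": [0, -15, 0]}, {"dp": [0, 0, -8], "rot": [0, -15, 0]}]}}

```text
time_s: 3.55
eef_pos: [0.5205, 0.2208, 0.1048]
orientation: [0.723, 0.641, 0.189, -0.173]
force: [-1.3, 2.8, 0.9]
gripper_width: 0.999
```

```bash
python3 - <<'E'
from h import *
from cell import ctrl
s=ctrl.sense();log(s);rep(s)
chain(*cur(s),[(DIE+[0,0,.13],toolR(DJ,0))])
E
```

```text
t 3.55 grasp [0.5202 0.2184 0.1092] jaz -0.1182 jawtilt -0.0093 z [ 0.05   0.493 -0.869] F [-1.3  2.8  0.9] w 0.999 q [-0.09  0.91 -0.22  1.88 -1.04  0.37  0.64]
dp [np.float64(7.51), np.float64(-1.2), np.float64(-3.1)] rot [np.float64(-0.8), np.float64(-29.68), np.float64(0.92)] | mm 82 deg 29.7
```

Request:
{"op": "apply_moves", "data": {"steps": [{"dp": [2, -0.3, -1], "rot": [0, -7, 0]}, {"dp": [4, -0.6, -2], "rot": [-0.4, -14, 0.4]}, {"dp": [7.5, -1.2, -3.1], "rot": [-0.8, -15, 0.9]}, {"dp": [7.5, -1.2, -3.1], "rot": [-0.8, -15, 0.9]}]}}

```text
time_s: 3.88
eef_pos: [0.5164, 0.2611, 0.1552]
orientation: [0.747, 0.649, 0.102, -0.098]
force: [0.1, -0.0, -0.4]
gripper_width: 1.0
```

```bash
python3 - <<'E'
from h import *
from kin import *
from cell import ctrl
s=ctrl.sense();log(s);rep(s)
chain(*cur(s),[(DIE+[0,0,.13],toolR(DJ,0))])
D=[([-1.38572944,.70707707,-.02762878,1.48499821,.02200936,.95087097,-.07548208],[.12921901,.56004619,.24484242]),
([-.69,.78,.33,1.49,-.29,.92,-.42],[.5177,.2696,.2188]),
([.37,1.11,-.84,2,-.73,.07,.56],[.5058,.2053,.1114]),([ 0.38,1.12,-.84,2.,-.73,.07,.57],[.5058,.2032,.1099])]+[tuple(json.loads(l)[:2]) for l in open("log.jsonl")]
sg=(-1,1,-1,1,-1,1,-1)
def frames(q):
    R=np.eye(3);o=[R]
    for i in range(7):
        R=R@Ro.from_euler("zyzyzyz"[i],sg[i]*q[i]).as_matrix();o.append(R)
    return o
A=[];b=[]
for q,p in D:
    F=frames(q)
    # params: d1; F1:(x,y) ; F2:(x? ) ; F3:(x,y,z) ; F4 (x); F5 (x,y,z); F6 (x); F7 z
    cols=[F[0][:,2]]+[F[1][:,0],F[1][:,1]]+[F[3][:,k] for k in range(3)]+[F[5][:,k] for k in range(3)]+[F[6][:,0]]+[F[7][:,2]]+[F[4][:,0]]
    A.append(np.column_stack(cols));b.append(p)
A=np.vstack(A);b=np.concatenate(b)
lam=2e-3
reg=np.diag([0,lam,lam,lam,lam,0,lam,lam,0,lam,0,lam])
x=np.linalg.lstsq(np.vstack([A,reg]),np.concatenate([b,np.zeros(12)]),rcond=None)[0]
print(np.round(x,4));print(np.round((A@x-b).reshape(-1,3)*1e3,1))
E
```

```text
t 3.88 grasp [0.5163 0.2597 0.16  ] jaz -0.1384 jawtilt -0.0143 z [ 0.025  0.278 -0.96 ] F [ 0.1 -0.  -0.4] w 1.0 q [-0.52  0.81  0.24  1.74 -0.78  0.62  0.14]
dp [np.float64(1.38), np.float64(-0.31), np.float64(-1.04)] rot [np.float64(-0.8), np.float64(-16.2), np.float64(-0.18)] | mm 18 deg 16.2
[ 0.3233  0.0146 -0.0102  0.0027 -0.0187  0.5145 -0.0151 -0.0026  0.2822
  0.0092  0.3066  0.0105]
[[-0.5 -0.3  0.4]
 [ 0.9 -0.6 -0.9]
 [-0.1  1.2  0.5]
 [-0.  -1.  -1.8]
 [-0.7 -0.   0.5]
 [ 0.6 -0.6  0.6]
 [-0.3  1.2  0.5]]
```

```bash
cat > sim.py <<'E'
from h import *
sg=(-1,1,-1,1,-1,1,-1)
X=np.array([0.3233,0.0146,-0.0102,0.0027,-0.0187,0.5145,-0.0151,-0.0026,0.2822,0.0092,0.3066,0.0105])
lo=np.array([-2.71,-.32,-1.57,0,-1.46,0,-2.83]);hi=np.array([2.71,2.16,1.52,2.45,4.6,2.02,2.83])
E0=np.array([[0,-1,0],[1,0,0],[0,0,1.]])
def fk(q):
    R=np.eye(3);F=[R]
    for i in range(7):
        R=R@Ro.from_euler("zyzyzyz"[i],sg[i]*q[i]).as_matrix();F.append(R)
    c=np.column_stack([F[0][:,2],F[1][:,0],F[1][:,1],*F[3].T,*F[5].T,F[6][:,0],F[7][:,2],F[4][:,0]])
    return c@X,F[7]@E0
def err(q,p,R):
    a,B=fk(q); return np.concatenate([p-a,Ro.from_matrix(R@B.T).as_rotvec()])
def jac(q,):
    J=np.zeros((6,7));a,B=fk(q)
    for i in range(7):
        d=q.copy();d[i]+=1e-5;a2,B2=fk(d);J[:3,i]=(a2-a)/1e-5;J[3:,i]=Ro.from_matrix(B2@B.T).as_rotvec()/1e-5
    return J
def track(q,p,R,n=25,k=0,q0=None):
    q=np.array(q,float);a,B=fk(q);rv=Ro.from_matrix(B.T@R).as_rotvec()
    for s in np.linspace(0,1,n+1)[1:]:
        for _ in range(2):
            J=jac(q);Jp=J.T@np.linalg.inv(J@J.T+1e-5*np.eye(6))
            dq=Jp@err(q,a+(p-a)*s,B@Ro.from_rotvec(rv*s).as_matrix())
            if q0 is not None: dq=dq+k*(np.eye(7)-Jp@J)@(q0-q)
            q=np.clip(q+dq,lo,hi)
    e=err(q,p,R);return q,np.linalg.norm(e[:3])*1e3,np.degrees(np.linalg.norm(e[3:]))
def tcp(g,R): return np.asarray(g)+.005*R[:,2]
E
python3 - <<'E'
from sim import *
np.set_printoptions(precision=2,suppress=True)
qs=np.array([-1.3857,.7071,-.0276,1.485,.022,.9509,-.0755])
DI=DIE
for k,q0 in((0,None),(.05,qs),(.05,(lo+hi)/2),(.2,(lo+hi)/2),(.05,np.array([0,.7,0,1.5,0,.95,0])),(.2,np.array([0,.7,0,1.5,0,.95,0]))):
    q=qs;print(k,q0)
    for p,R in((np.array([.5177,.2696,.2188]),toolR(DJ,0)),(np.array([.5058,.2053,.1114]),toolR(DJ,45)),(tcp(DI,toolR(DJ,45)),toolR(DJ,45))):
        q,e,a=track(q,p,R,k=k,q0=q0);print(q,round(e,1),round(a,1))
E
```

```text
0 None
[-0.69  0.78  0.32  1.49 -0.28  0.92 -0.42] 0.0 0.0
[ 0.37  1.11 -0.84  2.   -0.67  0.06  0.5 ] 0.0 0.0
[ 0.26  1.29 -0.89  1.94 -0.69  0.    0.55] 35.0 6.5
0.05 [-1.39  0.71 -0.03  1.49  0.02  0.95 -0.08]
[-0.69  0.78  0.32  1.49 -0.28  0.92 -0.42] 0.0 0.0
[ 0.38  1.12 -0.86  2.01 -0.39  0.05  0.22] 0.0 0.0
[ 0.23  1.27 -0.83  1.95 -0.08  0.   -0.08] 31.3 5.8
0.05 [ 0.    0.92 -0.03  1.23  1.57  1.01  0.  ]
[-0.35  0.77 -0.37  1.48  0.32  0.95 -0.95] 0.0 0.0
[ 0.41  1.15 -0.91  2.01  0.61  0.05 -0.76] 0.0 0.0
[ 0.2   1.24 -0.73  1.96  0.71  0.   -0.88] 42.9 8.0
0.2 [ 0.    0.92 -0.03  1.23  1.57  1.01  0.  ]
[-0.32  0.78 -0.45  1.48  0.38  0.97 -1.01] 0.0 0.0
[ 0.41  1.15 -0.92  2.01  0.69  0.05 -0.84] 0.0 0.0
[ 0.2   1.24 -0.73  1.96  0.71  0.   -0.88] 43.1 8.0
0.05 [0.   0.7  0.   1.5  0.   0.95 0.  ]
[-0.59  0.76  0.12  1.49 -0.1   0.9  -0.58] 0.0 0.0
[ 0.39  1.12 -0.87  2.01 -0.24  0.04  0.07] 0.0 0.0
[ 0.23  1.27 -0.83  1.95 -0.11  0.   -0.05] 31.2 5.8
0.2 [0.   0.7  0.   1.5  0.   0.95 0.  ]
[-0.58  0.76  0.1   1.49 -0.09  0.9  -0.59] 0.0 0.0
[ 0.39  1.13 -0.88  2.01 -0.15  0.04 -0.01] 0.0 0.0
[ 0.23  1.27 -0.83  1.95 -0.09  0.   -0.07] 31.2 5.8
```

```bash
cat > plan.py <<'E'
from sim import *
def run(q,way,verbose=False):
    m=9;ok=True
    for n,p,R in way:
        q,e,a=track(q,p,R,n=12)
        mm=np.minimum(q-lo,hi-q);m=min(m,mm.min())
        if verbose:print(n,q,round(e,1),round(a,1),'margin',round(mm.min(),2),mm.argmin()+1)
        if e>1:ok=False
        if not ok and not verbose:return q,-1
    return q,m
def w(n,g,R,back=0,up=0): return (n,tcp(g,R)-back*R[:,2]+[0,0,up],R)
def leg1(f1,sgn,fl=0):
    A=toolR(DJ,f1);B=toolR(RJ,f1-90*sgn)
    M=(DIE+RACK+[0,0,.06])/2+[0,0,.16]
    S=RACK+[0,0,.06]
    W=[w('prepick',DIE,A,.06,.05),w('pick',DIE,A),w('lift',DIE,A,0,.16),w('mid',M,toolR((DJ+RJ)/2,f1-45*sgn)),w('above',S,B,0,.08),w('stand',S,B)]
    return W
def leg2(f1,f2,sgn):
    B=toolR(RJ,f1-90*sgn);S=RACK+[0,0,.06];C=toolR(RJ,f2);H=HOLD+[0,0,.044];D=toolR(HJ,f2-90*sgn)
    M=(S+H)/2+[0,0,.16]
    return [w('off',S,B,.08),w('offup',S,B,.08,.1),w('swap',S,toolR(RJ,(f1-90*sgn+f2)/2),.08,.12),w('pre2',S,C,.08,.05),w('g2',S,C),w('lift2',S,C,0,.12),w('mid2',M,toolR((RJ+HJ)/2,f2-45*sgn)),w('ab2',H,D,0,.06),w('home',H,D),w('end',H,D,.1)]
E
cat > run1.py <<'E'
from plan import *
from cell import ctrl
np.set_printoptions(precision=2,suppress=True)
q=np.array(ctrl.sense()["joints"])
for sgn in(1,-1):
  for f1 in range(0,91,10):
    q1,m1=run(q,leg1(f1*sgn,sgn))
    r=[]
    if m1>0:
      for f2 in range(10,81,10):
        q2,m2=run(q1,leg2(f1*sgn,f2*sgn,sgn)); r.append((f2,round(m2,2)))
    print(sgn,f1,round(m1,2),r)
E
python3 run1.py
```

```text
1 0 0.24 [(10, np.float64(0.07)), (20, -1), (30, -1), (40, -1), (50, -1), (60, -1), (70, np.float64(0.05)), (80, np.float64(0.16))]
1 10 0.36 [(10, np.float64(0.07)), (20, -1), (30, -1), (40, -1), (50, -1), (60, -1), (70, np.float64(0.06)), (80, np.float64(0.15))]
1 20 0.26 [(10, np.float64(0.07)), (20, -1), (30, -1), (40, -1), (50, -1), (60, -1), (70, np.float64(0.06)), (80, np.float64(0.14))]
1 30 0.07 [(10, np.float64(0.07)), (20, -1), (30, -1), (40, -1), (50, -1), (60, -1), (70, np.float64(0.06)), (80, np.float64(0.13))]
1 40 -1 []
1 50 -1 []
1 60 -1 []
1 70 0.0 []
1 80 -1 []
1 90 0.03 [(10, np.float64(0.07)), (20, -1), (30, -1), (40, -1), (50, -1), (60, -1), (70, np.float64(0.05)), (80, np.float64(0.15))]
-1 0 0.22 [(10, -1), (20, -1), (30, -1), (40, -1), (50, -1), (60, -1), (70, -1), (80, -1)]
-1 10 0.35 [(10, -1), (20, -1), (30, -1), (40, np.float64(0.11)), (50, np.float64(0.11)), (60, np.float64(0.11)), (70, np.float64(0.11)), (80, np.float64(0.11))]
-1 20 0.47 [(10, -1), (20, -1), (30, -1), (40, np.float64(0.17)), (50, np.float64(0.22)), (60, np.float64(0.23)), (70, np.float64(0.23)), (80, np.float64(0.23))]
-1 30 0.61 [(10, -1), (20, -1), (30, -1), (40, np.float64(0.17)), (50, np.float64(0.22)), (60, np.float64(0.3)), (70, np.float64(0.36)), (80, np.float64(0.3))]
-1 40 0.43 [(10, -1), (20, -1), (30, -1), (40, np.float64(0.17)), (50, np.float64(0.22)), (60, np.float64(0.3)), (70, np.float64(0.38)), (80, np.float64(0.31))]
-1 50 0.17 [(10, -1), (20, -1), (30, -1), (40, np.float64(0.17)), (50, np.float64(0.22)), (60, np.float64(0.3)), (70, np.float64(0.39)), (80, np.float64(0.33))]
-1 60 -1 []
-1 70 -1 []
-1 80 -1 []
-1 90 -1 []
```

```bash
python3 - <<'E'
from plan import *
from cell import ctrl
np.set_printoptions(precision=2,suppress=True)
s=ctrl.sense();q=np.array(s["joints"])
q1,_=run(q,leg1(-40,-1),True);run(q1,leg2(-40,-55,-1),True)
A=toolR(DJ,-40)
chain(*cur(s),[(DIE+[0,0,.13],toolR(DJ,0)),(DIE-.06*A[:,2]+[0,0,.05],A),(DIE,A)])
E
```

```text
prepick [-0.98  1.32  0.79  0.85 -0.23  1.59 -0.61] 0.0 0.0 margin 0.43 6
pick [-0.98  1.41  0.76  1.03 -0.27  1.34 -0.61] 0.0 0.0 margin 0.68 6
lift [-0.98  1.2   0.82  1.   -0.18  1.56 -0.53] 0.0 0.0 margin 0.46 6
mid [-0.45  0.73  0.38  1.71 -0.48  0.79  0.26] 0.0 0.0 margin 0.74 4
above [ 0.36  1.09 -0.11  1.42 -0.63  1.26  0.98] 0.0 0.0 margin 0.76 6
stand [ 0.37  1.23 -0.12  1.4  -0.64  1.17  1.05] 0.0 0.0 margin 0.82 5
off [ 0.42  1.19 -0.08  1.24 -0.58  1.37  0.98] 0.0 0.0 margin 0.65 6
offup [ 0.42  1.04 -0.08  1.22 -0.59  1.51  0.89] 0.0 0.0 margin 0.51 6
swap [-0.25  0.63  0.34  1.69 -0.21  0.84  0.46] 0.0 0.0 margin 0.76 4
pre2 [-1.08  1.26  0.99  1.89  0.02  0.49 -0.22] 0.0 0.0 margin 0.49 6
g2 [-0.95  1.45  0.92  1.92 -0.03  0.26 -0.27] 0.0 0.0 margin 0.26 6
lift2 [-0.97  1.22  1.02  1.94  0.07  0.37 -0.16] 0.0 0.0 margin 0.37 6
mid2 [-0.08  0.68  0.29  1.82 -0.03  0.6   0.39] 0.0 0.0 margin 0.6 6
ab2 [ 0.68  1.1  -0.19  1.31 -0.31  1.17  0.89] 0.0 0.0 margin 0.85 6
home [ 0.68  1.19 -0.19  1.31 -0.31  1.09  0.93] 0.0 0.0 margin 0.93 6
end [ 0.72  1.13 -0.17  1.1  -0.28  1.37  0.89] 0.0 0.0 margin 0.65 6
dp [np.float64(1.38), np.float64(-0.31), np.float64(-1.04)] rot [np.float64(-0.8), np.float64(-16.2), np.float64(-0.18)] | mm 18 deg 16.2
dp [np.float64(3.86), np.float64(-0.26), np.float64(3.11)] rot [np.float64(-0.85), np.float64(-56.2), np.float64(0.11)] | mm 50 deg 56.2
dp [np.float64(-2.52), np.float64(-0.12), np.float64(11.25)] rot [np.float64(-0.85), np.float64(-56.2), np.float64(0.11)] | mm 115 deg 56.2
```

Request:
{"op": "apply_moves", "data": {"steps": [{"dp": [2, -0.1, 0], "rot": [-0.2, -7, 0]}, {"dp": [3.9, -0.2, 0.5], "rot": [-0.4, -14, 0]}, {"dp": [3.9, -0.3, 1], "rot": [-0.6, -21, 0]}, {"dp": [3.9, -0.3, 1.5], "rot": [-0.8, -28, 0]}, {"dp": [3.9, -0.3, 2], "rot": [-0.8, -35, 0]}, {"dp": [3.9, -0.3, 2.5], "rot": [-0.8, -42, 0]}, {"dp": [3.9, -0.3, 3.1], "rot": [-0.8, -49, 0.1]}, {"dp": [3.9, -0.3, 3.1], "rot": [-0.85, -56.2, 0.1]}, {"dp": [3.9, -0.3, 3.1], "rot": [-0.85, -56.2, 0.1]}, {"dp": [3.9, -0.3, 3.1], "rot": [-0.85, -56.2, 0.1]}]}}

```text
time_s: 4.72
eef_pos: [0.5191, 0.3076, 0.1328]
orientation: [0.707, 0.619, -0.26, 0.224]
force: [0.5, -0.5, -0.1]
gripper_width: 0.993
```

```bash
python3 - <<'E'
from plan import *
from cell import ctrl
s=ctrl.sense();rep(s);log(s)
A=toolR(DJ,-40)
im=ctrl.camera("wrist");cv2.imwrite("pics/w4.png",im[:,:,::-1])
chain(*cur(s),[(DIE,A)])
E
```

```text
t 4.72 grasp [0.5195 0.3107 0.1367] jaz -0.1343 jawtilt -0.0046 z [-0.09  -0.638 -0.765] F [ 0.5 -0.5 -0.1] w 0.993 q [-1.    1.3   0.79  0.91 -0.23  1.57 -0.6 ]
dp [np.float64(2.96), np.float64(0.12), np.float64(9.62)] rot [np.float64(-0.09), np.float64(0.09), np.float64(0.3)] | mm 101 deg 0.3
```

View pics/w4.png

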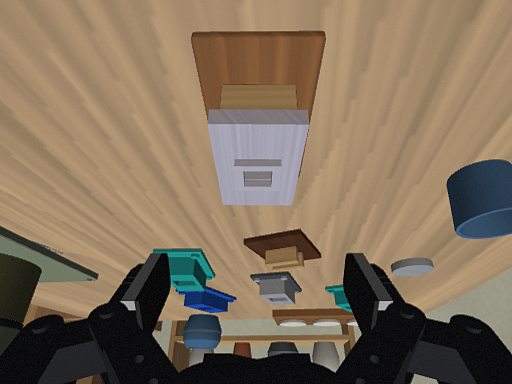

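The die is centred between the fingers at about (258,160). Advancing to grasp.

Request:
{"op": "apply_moves", "data": {"steps": [{"dp": [1, 0, 3], "rot": [0, 0, 0.3]}, {"dp": [2, 0.1, 6], "rot": [0, 0, 0.3]}, {"dp": [2.7, 0.1, 8.5], "rot": [0, 0, 0.3]}, {"dp": [2.95, 0.1, 9.6], "rot": [0, 0, 0.3]}, {"dp": [2.95, 0.1, 9.6], "rot": [0, 0, 0.3]}, {"dp": [2.95, 0.1, 9.6], "rot": [0, 0, 0.3]}, {"dp": [2.95, 0.1, 9.6], "rot": [0, 0, 0.3]}, {"dp": [2.95, 0.1, 9.6], "rot": [0, 0, 0.3]}]}}

```text
time_s: 5.43
eef_pos: [0.5165, 0.2688, 0.0451]
orientation: [0.711, 0.616, -0.255, 0.225]
force: [-0.6, 0.3, 1.3]
gripper_width: 1.001
```

```bash
python3 - <<'E'
from plan import *
from cell import ctrl
s=ctrl.sense();rep(s);log(s)
A=toolR(DJ,-40)
im=ctrl.camera("wrist");cv2.imwrite("pics/w5.png",im[:,:,::-1])
chain(*cur(s),[(DIE,A)])
E
```

```text
t 5.43 grasp [0.5169 0.272  0.049 ] jaz -0.141 jawtilt 0.0055 z [-0.086 -0.633 -0.769] F [-0.6  0.3  1.3] w 1.001 q [-0.99  1.38  0.77  1.08 -0.26  1.33 -0.6 ]
dp [np.float64(0.27), np.float64(-0.19), np.float64(0.42)] rot [np.float64(0.1), np.float64(-0.3), np.float64(-0.37)] | mm 5 deg 0.5
```

View pics/w5.png

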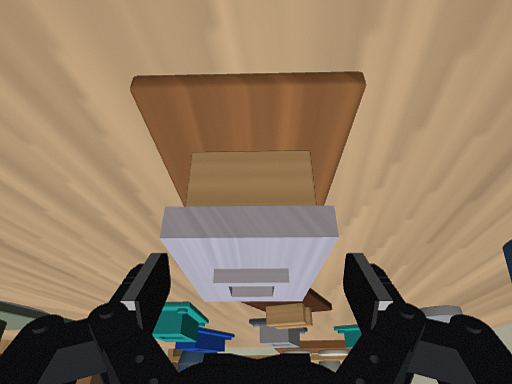

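Request:
{"op": "apply_moves", "data": {"steps": [{"dp": [0.25, -0.15, 0.4], "rot": [0, 0, 0]}, {"dp": [0.25, -0.15, 0.4], "rot": [0, 0, 0]}, {"dp": [0.25, -0.15, 0.4], "rot": [0, 0, 0]}]}}

```text
time_s: 5.73
eef_pos: [0.5143, 0.2679, 0.0392]
orientation: [0.71, 0.616, -0.256, 0.225]
force: [-0.2, -0.3, 0.9]
gripper_width: 1.002
```

```bash
python3 - <<'E'
from plan import *
from cell import ctrl
s=ctrl.sense();rep(s);log(s)
A=toolR(DJ,-40)
chain(*cur(s),[(DIE,A)])
E
```

```text
t 5.73 grasp [0.5148 0.2711 0.043 ] jaz -0.1411 jawtilt 0.0043 z [-0.087 -0.635 -0.768] F [-0.2 -0.3  0.9] w 1.002 q [-0.99  1.39  0.77  1.08 -0.26  1.32 -0.6 ]
dp [np.float64(-0.02), np.float64(0.02), np.float64(-0.12)] rot [np.float64(0.05), np.float64(-0.16), np.float64(-0.33)] | mm 1 deg 0.4
```

Request:
{"op": "apply_moves", "data": {"steps": [{"dp": [0, 0, -0.1], "rot": [0, 0, 0]}, {"dp": [0, 0, -0.1], "rot": [0, 0, 0]}, {"dp": [0, 0, -0.1], "rot": [0, 0, 0]}, {"dp": [0, 0, -0.1], "rot": [0, 0, 0]}, {"dp": [0, 0, -0.1], "rot": [0, 0, 0]}, {"dp": [0, 0, -0.1], "rot": [0, 0, 0]}, {"dp": [0, 0, -0.1], "rot": [0, 0, 0]}, {"dp": [0, 0, -0.1], "rot": [0, 0, 0]}, {"dp": [0, 0, -0.1], "rot": [0, 0, 0]}, {"dp": [0, 0, -0.1], "rot": [0, 0, 0]}], "fingers": 1, "newtons": 60}}

```text
time_s: 6.57
eef_pos: [0.5147, 0.2688, 0.0405]
orientation: [0.711, 0.616, -0.256, 0.225]
force: [-0.3, 3.2, 5.3]
gripper_width: 0.69
```

```bash
python3 - <<'E'
from plan import *
from cell import ctrl
s=ctrl.sense();rep(s);log(s)
im=ctrl.camera("wrist");cv2.imwrite("pics/w6.png",im[:,:,::-1])
E
```

```text
t 6.57 grasp [0.5152 0.2719 0.0443] jaz -0.1409 jawtilt 0.0051 z [-0.086 -0.634 -0.768] F [-0.3  3.2  5.3] w 0.69 q [-0.99  1.39  0.77  1.08 -0.26  1.32 -0.61]
```

View pics/w6.png

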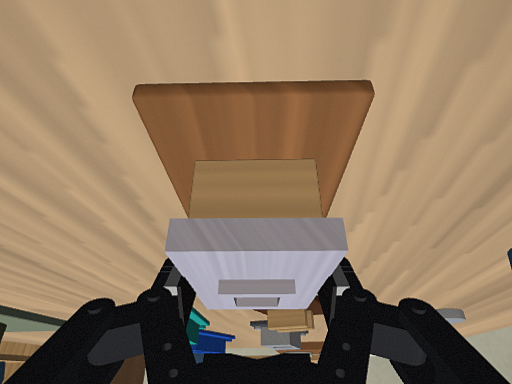

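```bash
python3 - <<'E'
from plan import *
from cell import ctrl
s=ctrl.sense();p,R=cur(s);g=p-.005*R[:,2]
chain(p,R,[(g+[0,0,.03],R),(g+[0,0,.16],R)])
E
```

```text
dp [np.float64(-1.92), np.float64(0.02), np.float64(-2.3)] rot [np.float64(0.0), np.float64(0.0), np.float64(0.0)] | mm 30 deg 0.0
dp [np.float64(-10.24), np.float64(0.08), np.float64(-12.29)] rot [np.float64(0.0), np.float64(0.0), np.float64(0.0)] | mm 160 deg 0.0
```

Request:
{"op": "apply_moves", "data": {"steps": [{"dp": [-0.6, 0, -0.8], "rot": [0, 0, 0]}, {"dp": [-1.3, 0, -1.6], "rot": [0, 0, 0]}, {"dp": [-2.6, 0, -3.1], "rot": [0, 0, 0]}, {"dp": [-4.6, 0, -5.5], "rot": [0, 0, 0]}, {"dp": [-6.6, 0, -7.9], "rot": [0, 0, 0]}, {"dp": [-8.4, 0, -10.1], "rot": [0, 0, 0]}, {"dp": [-9.7, 0.1, -11.7], "rot": [0, 0, 0]}, {"dp": [-10.2, 0.1, -12.3], "rot": [0, 0, 0]}, {"dp": [-10.2, 0.1, -12.3], "rot": [0, 0, 0]}]}}

```text
time_s: 7.37
eef_pos: [0.5153, 0.269, 0.2017]
orientation: [0.711, 0.616, -0.255, 0.225]
force: [0.1, -0.4, -2.5]
gripper_width: 0.69
```

```bash
python3 - <<'E'
from plan import *
from cell import ctrl
import pickle
s=ctrl.sense();rep(s);log(s)
im=ctrl.camera("wrist");cv2.imwrite("pics/w7.png",im[:,:,::-1]);
pp=ctrl.camera_params("wrist");pickle.dump((pp,s["eef_pos"],s["orientation"]),open("w7.pkl","wb"))
q=np.array(s["joints"])
M=(DIE+RACK+[0,0,.06])/2+[0,0,.16];B=toolR(RJ,50);S=RACK+[0,0,.06]
np.set_printoptions(precision=2,suppress=True)
run(q,[w('above',S,B,0,.1),w('s',S,B)],True)
chain(*cur(s),[(M,toolR((DJ+RJ)/2,5)),(S+[0,0,.1],B)])
E
```

```text
t 7.37 grasp [0.5157 0.2721 0.2055] jaz -0.1413 jawtilt 0.0064 z [-0.085 -0.633 -0.769] F [ 0.1 -0.4 -2.5] w 0.69 q [-1.    1.18  0.83  1.04 -0.18  1.54 -0.53]
above [ 0.36  1.06 -0.09  1.42 -0.64  1.29  0.97] 0.0 0.0 margin 0.73 6
s [ 0.36  1.23 -0.11  1.4  -0.65  1.17  1.06] 0.0 0.0 margin 0.81 5
dp [np.float64(-10.83), np.float64(2.23), np.float64(8.32)] rot [np.float64(-3.51), np.float64(44.57), np.float64(-12.49)] | mm 138 deg 46.4
dp [np.float64(-18.11), np.float64(4.35), np.float64(20.92)] rot [np.float64(2.89), np.float64(88.24), np.float64(-27.62)] | mm 280 deg 92.5
```

View pics/w7.png

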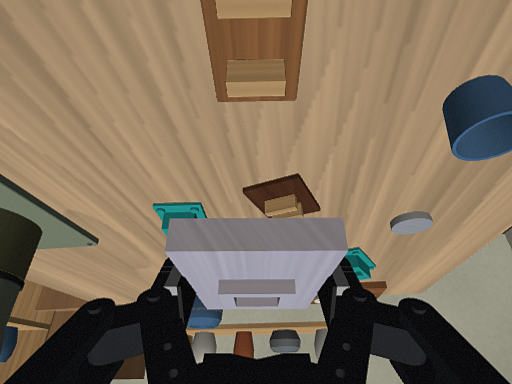

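Lifted cleanly, and the die sits in the same place in the image as before. Next I'll go past the stand to where the wrist camera can see it well.

```bash
python3 - <<'E'
from plan import *
from cell import ctrl
s=ctrl.sense();q=np.array(s["joints"]);np.set_printoptions(precision=2,suppress=True)
V=np.array([.52,-.14,.26]);B=toolR(RJ,50);S=RACK+[0,0,.06]
run(q,[('v',tcp(V,toolR(RJ,20)),toolR(RJ,20)),w('above',S,B,0,.1),w('s',S,B)],True)
chain(*cur(s),[(V,toolR(RJ,20))])
E
```

```text
v [ 0.26  0.77  0.19  1.4  -0.42  1.25  0.9 ] 0.0 0.0 margin 0.77 6
above [ 0.33  1.06 -0.04  1.42 -0.68  1.31  1.  ] 0.0 0.0 margin 0.71 6
s [ 0.34  1.23 -0.05  1.4  -0.69  1.19  1.09] 0.0 0.0 margin 0.77 5
dp [np.float64(-34.46), np.float64(6.22), np.float64(21.53)] rot [np.float64(-4.23), np.float64(58.85), np.float64(-25.87)] | mm 411 deg 64.4
```

Request:
{"op": "apply_moves", "data": {"steps": [{"dp": [-1.7, 0.3, 1.1], "rot": [-0.2, 2.9, -1.3]}, {"dp": [-5, 0.9, 3.1], "rot": [-0.6, 8.6, -3.8]}, {"dp": [-8.5, 1.5, 5.3], "rot": [-1, 14.5, -6.4]}, {"dp": [-12, 2.2, 7.5], "rot": [-1.5, 20.5, -9]}, {"dp": [-15.5, 2.8, 9.7], "rot": [-1.9, 26.5, -11.6]}, {"dp": [-19, 3.4, 11.9], "rot": [-2.3, 32.4, -14.3]}, {"dp": [-22.5, 4.1, 14.1], "rot": [-2.8, 38.4, -16.9]}, {"dp": [-26, 4.7, 16.2], "rot": [-3.2, 44.4, -19.5]}, {"dp": [-29.5, 5.3, 18.4], "rot": [-3.6, 50.4, -22.1]}, {"dp": [-32.5, 5.9, 20.3], "rot": [-4, 55.5, -24.4]}, {"dp": [-34, 6.1, 21.2], "rot": [-4.2, 58, -25.5]}, {"dp": [-34.5, 6.2, 21.5], "rot": [-4.2, 58.9, -25.9]}, {"dp": [-34.5, 6.2, 21.5], "rot": [-4.2, 58.9, -25.9]}, {"dp": [-34.5, 6.2, 21.5], "rot": [-4.2, 58.9, -25.9]}, {"dp": [-34.5, 6.2, 21.5], "rot": [-4.2, 58.9, -25.9]}]}}

```text
time_s: 8.67
eef_pos: [0.5181, -0.1443, 0.2545]
orientation: [0.589, 0.789, 0.102, -0.14]
force: [-0.8, 0.2, -3.6]
gripper_width: 0.69
```

```bash
cat > shot.py <<'E'
import sys,pickle
from plan import *
from cell import ctrl
n=sys.argv[1]
s=ctrl.sense();rep(s);log(s)
pp=ctrl.camera_params("wrist");im=ctrl.camera("wrist");cv2.imwrite(f"pics/{n}.png",im[:,:,::-1]);
pickle.dump((pp,s["eef_pos"],s["orientation"]),open(n+".pkl","wb"))
E
python3 shot.py w8; python3 -c "
import cv2
im=cv2.imread('pics/w8.png');cv2.imwrite('pics/w8b.png',cv2.resize(im[40:360,60:480],None,fx=1.85,fy=1.85,interpolation=cv2.INTER_CUBIC))"
```

```text
t 8.67 grasp [ 0.5186 -0.146   0.2592] jaz 0.2889 jawtilt -0.0035 z [-0.101  0.327 -0.94 ] F [-0.8  0.2 -3.6] w 0.69 q [ 0.26  0.76  0.2   1.41 -0.42  1.25  0.91]
```

View pics/w8.png

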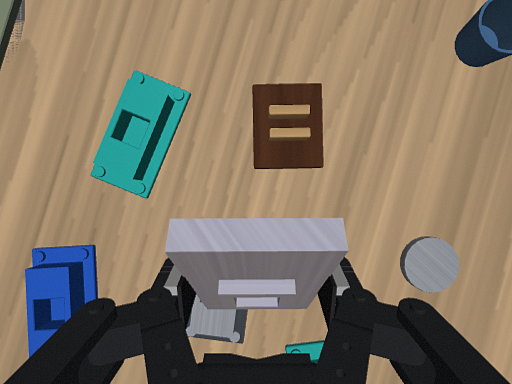

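Stand at (288,125) with the slot between the light wall tops. The die in hand has its end face at rows 219 to 250. Enlarging both.

```bash
python3 -c "
import cv2
im=cv2.imread('pics/w8.png')
cv2.imwrite('pics/w8r.png',cv2.resize(im[75:175,240:340],None,fx=6,fy=6,interpolation=cv2.INTER_CUBIC))
cv2.imwrite('pics/w8d.png',cv2.resize(im[205:320,155:360],None,fx=3.9,fy=3.9,interpolation=cv2.INTER_CUBIC))"
```

```text
(no output)
```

View pics/w8r.png

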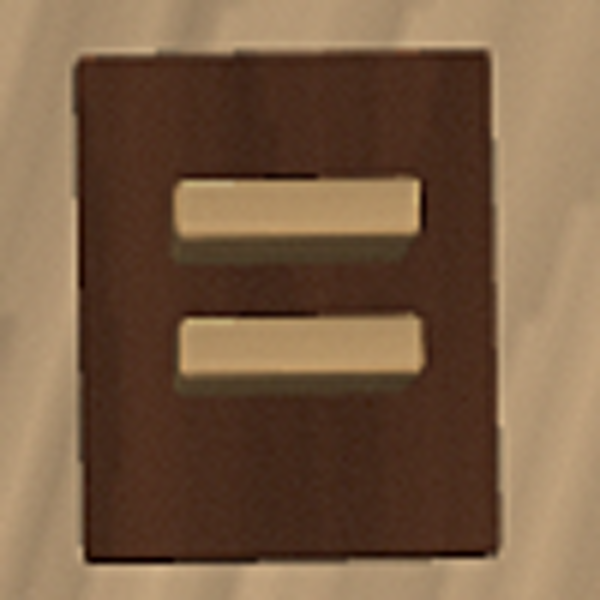

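View pics/w8d.png

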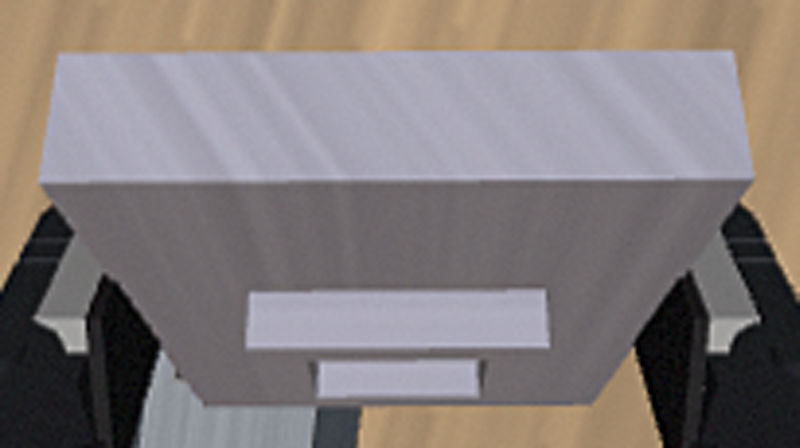

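```bash
cat > inhand.py <<'E'
import pickle
from h import *
def inhand(name,crop,sc,pts,verbose=True):
    pp,pe,qe=pickle.load(open(name+".pkl","rb"))
    ob=np.array([a for a,b in pts],float)/1e3; im=np.array([(crop[0]+(b[0]+.5)/sc-.5,crop[1]+(b[1]+.5)/sc-.5) for a,b in pts])
    ok,rv,tv=cv2.solvePnP(ob,im,pp["camera_matrix"],None,flags=cv2.SOLVEPNP_SQPNP)
    rv,tv=cv2.solvePnPRefineLM(ob,im,pp["camera_matrix"],None,rv,tv)
    e=cv2.projectPoints(ob,rv,tv,pp["camera_matrix"],None)[0][:,0]-im
    Rw=pp["R"].T@cv2.Rodrigues(rv)[0]; tw=pp["R"].T@(tv[:,0]-pp["t"])
    Rt=Ro.from_quat(qe).as_matrix()
    return Rt.T@(tw-pe),Rt.T@Rw,np.abs(e).max(),tw,Rw
E
python3 - <<'E'
from inhand import *
np.set_printoptions(precision=4,suppress=True)
pts=[((-50,-30,-6),(60,53)),((-50,30,-6),(733,51)),((-50,-30,6),(41,184)),((-50,30,6),(752,179)),((50,-30,6),(203,404)),((50,30,6),(592,402)),((-16,-16,6),(249,293)),((-16,16,6),(547,290)),((-16,-16,12),(246,347)),((-16,16,12),(549,345))]
t,R,e,tw,Rw=inhand("w8",(155,205),3.9,pts)
print("die in tool mm",t*1e3,"\n",R,"reproj",e); print("angle of die z vs -tool z deg",np.degrees(np.arctan2(R[0,2],-R[2,2])), 'yaw/roll',np.degrees(R[0,1]),np.degrees(R[2,1]))
pickle.dump((t,R),open("inhand.pkl","wb"))
pp,_,_=pickle.load(open("w8.pkl","rb"))
f=lambda L,z:[ray(pp,(240+(x+.5)/6-.5,75+(y+.5)/6-.5),z) for x,y in L]
for n,L,z,a,b in(("base",[(76,58),(86,560),(498,553),(488,50)],.01,.11,.09),("w1",[(175,180),(175,238),(421,234),(421,177)],.034,.012,.05),("w2",[(179,318),(181,377),(426,372),(422,315)],.034,.012,.05),("walls",[(175,180),(181,377),(426,372),(421,177)],.034,.04,.05)):
    P=f(L,z);v,er=rectfit(P,a,b);print(n,v,er*1e3,[round(np.linalg.norm(P[i]-P[(i+1)%4])*1e3,1) for i in range(4)])
E
```

```text
die in tool mm [-2.3886  0.8779 -2.0351] 
 [[-0.7651  0.0041 -0.6439]
 [ 0.0005  1.      0.0058]
 [ 0.6439  0.0041 -0.7651]] reproj 0.5841946255897597
angle of die z vs -tool z deg -40.084211957272835 yaw/roll 0.23514671313994195 0.23662185208716832
base [ 0.5201 -0.0122 -1.264 ] 1.3504765612626506 [np.float64(107.9), np.float64(87.9), np.float64(108.0), np.float64(88.3)]
w1 [ 0.516   0.0013 -1.2695] 0.423710638775443 [np.float64(11.7), np.float64(49.4), np.float64(11.5), np.float64(49.5)]
w2 [ 0.5247 -0.0252 -1.2644] 0.6630666299979326 [np.float64(11.9), np.float64(49.2), np.float64(11.5), np.float64(48.8)]
walls [ 0.5205 -0.0119 -1.2622] 0.5368325274423547 [np.float64(39.8), np.float64(49.2), np.float64(39.3), np.float64(49.5)]
```

```bash
sed -i 's/^RACK=.*/RACK=np.array([.5209,-.0113,0]);RJ=-1.266+np.pi\/2/' h.py; python3 - <<'E'
from plan import *
from cell import ctrl
s=ctrl.sense();B=toolR(RJ,49.9);S=RACK+[0,0,.06]
chain(*cur(s),[(S+[0,0,.06],B)])
E
```

```text
dp [np.float64(7.26), np.float64(3.99), np.float64(17.29)] rot [np.float64(0.29), np.float64(29.84), np.float64(-0.73)] | mm 192 deg 29.9
```

Request:
{"op": "apply_moves", "data": {"steps": [{"dp": [0.8, 0.4, 1.7], "rot": [0, 5, 0]}, {"dp": [2, 1, 4.5], "rot": [0, 10, 0]}, {"dp": [3.5, 1.8, 8], "rot": [0.1, 16, -0.2]}, {"dp": [5, 2.7, 11.5], "rot": [0.2, 22, -0.5]}, {"dp": [6.3, 3.4, 14.7], "rot": [0.3, 27, -0.7]}, {"dp": [7, 3.8, 16.5], "rot": [0.3, 29, -0.7]}, {"dp": [7.25, 4, 17.3], "rot": [0.3, 29.85, -0.7]}, {"dp": [7.25, 4, 17.3], "rot": [0.3, 29.85, -0.7]}, {"dp": [7.25, 4, 17.3], "rot": [0.3, 29.85, -0.7]}, {"dp": [7.25, 4, 17.3], "rot": [0.3, 29.85, -0.7]}]}}

```text
time_s: 9.55
eef_pos: [0.5208, -0.0056, 0.1194]
orientation: [0.535, 0.733, 0.249, -0.339]
force: [0.9, -0.1, -1.6]
gripper_width: 0.688
```

```bash
python3 shot.py w9; python3 - <<'E'
from plan import *
from cell import ctrl
import cv2
for n in("scene","top"): cv2.imwrite(f"pics/{n}9.png",ctrl.camera(n)[:,:,::-1])
a=cv2.imread("pics/scene9.png")[130:250,180:310];b=cv2.imread("pics/top9.png")[140:260,215:345]
cv2.imwrite("pics/st9.png",cv2.resize(np.hstack([a,b]),None,fx=3,fy=3,interpolation=cv2.INTER_CUBIC))
s=ctrl.sense();B=toolR(RJ,49.9);S=RACK+[0,0,.06];rep(s)
chain(*cur(s),[(S+[0,0,.06],B),(S+[0,0,.03],B),(S,B)])
E
```

```text
t 9.55 grasp [ 0.5219 -0.0092  0.1226] jaz 0.3091 jawtilt 0.0031 z [-0.23   0.727 -0.647] F [ 0.9 -0.1 -1.6] w 0.688 q [ 0.32  1.1  -0.04  1.44 -0.68  1.27  1.05]
t 9.7 grasp [ 0.5218 -0.0091  0.1225] jaz 0.309 jawtilt 0.0032 z [-0.23   0.728 -0.646] F [-0.8  0.2 -3.2] w 0.686 q [ 0.32  1.1  -0.04  1.44 -0.68  1.27  1.05]
dp [np.float64(-0.31), np.float64(-0.16), np.float64(0.03)] rot [np.float64(-0.07), np.float64(0.15), np.float64(0.29)] | mm 4 deg 0.3
dp [np.float64(-2.6), np.float64(-0.17), np.float64(1.96)] rot [np.float64(-0.07), np.float64(0.15), np.float64(0.29)] | mm 33 deg 0.3
dp [np.float64(-4.89), np.float64(-0.18), np.float64(3.9)] rot [np.float64(-0.07), np.float64(0.15), np.float64(0.29)] | mm 63 deg 0.3
```

View pics/w9.png

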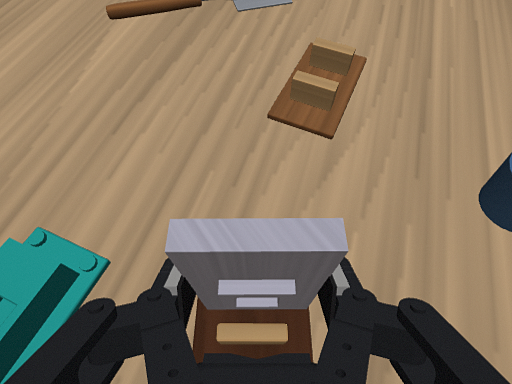

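View pics/st9.png

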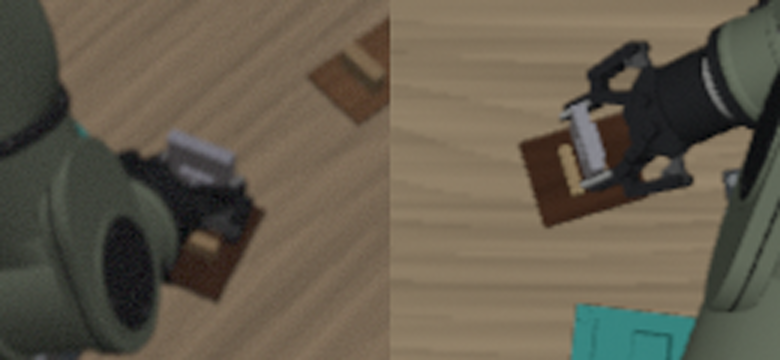

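```bash
python3 -c "
import cv2
im=cv2.imread('pics/w9.png')
cv2.imwrite('pics/w9d.png',cv2.resize(im[210:370,155:360],None,fx=3.7,fy=3.7,interpolation=cv2.INTER_CUBIC))"
```

```text
(no output)
```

View pics/w9d.png

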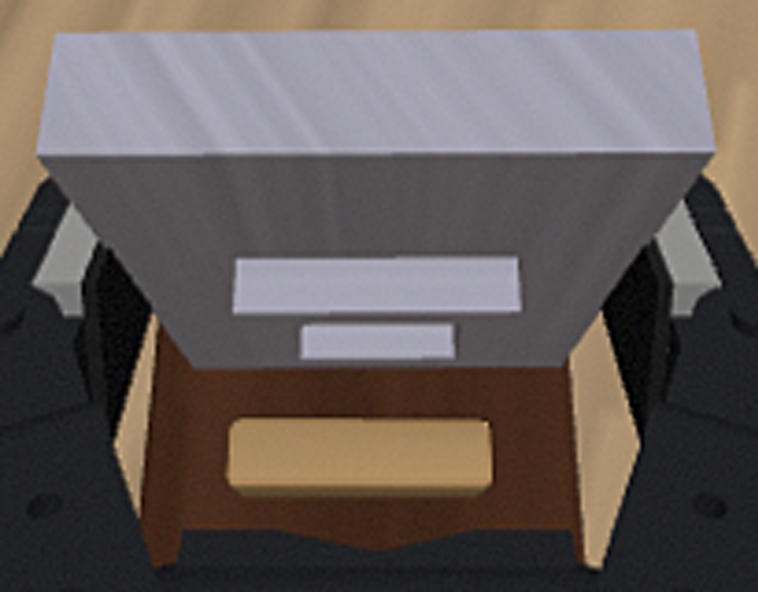

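```bash
python3 - <<'E'
from inhand import *
np.set_printoptions(precision=4,suppress=True)
pts=[((-50,-30,-6),(54,35)),((-50,30,-6),(695,30)),((-50,-30,6),(38,156)),((-50,30,6),(714,153)),((50,-30,6),(189,366)),((50,30,6),(563,366)),((-16,-16,6),(235,260)),((-16,16,6),(519,257)),((-16,-16,12),(232,313)),((-16,16,12),(520,311))]
t,R,e,tw,Rw=inhand("w9",(155,210),3.7,pts)
print("die in tool mm",t*1e3,e,"world",tw);print(Rw)
pp,_,_=pickle.load(open("w9.pkl","rb"))
P=[ray(pp,(155+(x+.5)/3.7-.5,210+(y+.5)/3.7-.5),.034) for x,y in [(229,418),(228,486),(491,486),(491,418)]]
v,er=rectfit(P,.012,.05);print(v,er*1e3,[round(np.linalg.norm(P[i]-P[(i+1)%4])*1e3,1) for i in range(4)])
l=np.array([-np.sin(RJ),np.cos(RJ)]);j=np.array([l[1],-l[0]])
sl=v[:2]+.014*l;print('slot from wall',sl); d=tw[:2]-sl;print('die minus slot: across',d@l*1e3,'along',d@j*1e3,'jaz from wall',v[2]%np.pi-np.pi/2, 'die az',np.arctan2(Rw[1,1],Rw[0,1]))
E
```

```text
die in tool mm [-2.7594  0.7217 -3.1716] 1.1198509513000943 world [ 0.5227 -0.0094  0.1194]
[[ 0.0041  0.9507  0.31  ]
 [-0.0043  0.31   -0.9507]
 [-1.      0.0026  0.0054]]
[ 0.5247 -0.0248 -1.2613] 0.8281838761204918 [np.float64(11.6), np.float64(48.4), np.float64(11.6), np.float64(49.6)]
slot from wall [ 0.5205 -0.0114]
die minus slot: across 1.2698421907693287 along 2.7705008868016687 jaz from wall 0.3094543644688559 die az 0.3152044806950339
```

```bash
python3 - <<'E'
from plan import *
from cell import ctrl
s=ctrl.sense();p,R=cur(s);g=p-.005*R[:,2]
l=np.array([-np.sin(RJ),np.cos(RJ),0]);j=np.array([np.cos(RJ),np.sin(RJ),0])
o=-.0015*l-.002*j
chain(p,R,[(g+o-[0,0,z],R) for z in(0.01,.02,.03,.04,.05,.055,.058,.06,.062,.064)])
E
```

```text
dp [np.float64(-0.86), np.float64(-0.2), np.float64(0.53)] rot [np.float64(0.0), np.float64(0.0), np.float64(0.0)] | mm 10 deg 0.0
dp [np.float64(-1.62), np.float64(-0.21), np.float64(1.18)] rot [np.float64(0.0), np.float64(0.0), np.float64(0.0)] | mm 20 deg 0.0
dp [np.float64(-2.39), np.float64(-0.21), np.float64(1.82)] rot [np.float64(0.0), np.float64(0.0), np.float64(0.0)] | mm 30 deg 0.0
dp [np.float64(-3.15), np.float64(-0.21), np.float64(2.47)] rot [np.float64(0.0), np.float64(0.0), np.float64(0.0)] | mm 40 deg 0.0
dp [np.float64(-3.91), np.float64(-0.22), np.float64(3.12)] rot [np.float64(0.0), np.float64(0.0), np.float64(0.0)] | mm 50 deg 0.0
dp [np.float64(-4.29), np.float64(-0.22), np.float64(3.44)] rot [np.float64(0.0), np.float64(0.0), np.float64(0.0)] | mm 55 deg 0.0
dp [np.float64(-4.52), np.float64(-0.22), np.float64(3.63)] rot [np.float64(0.0), np.float64(0.0), np.float64(0.0)] | mm 58 deg 0.0
dp [np.float64(-4.68), np.float64(-0.22), np.float64(3.76)] rot [np.float64(0.0), np.float64(0.0), np.float64(0.0)] | mm 60 deg 0.0
dp [np.float64(-4.83), np.float64(-0.22), np.float64(3.89)] rot [np.float64(0.0), np.float64(0.0), np.float64(0.0)] | mm 62 deg 0.0
dp [np.float64(-4.98), np.float64(-0.22), np.float64(4.02)] rot [np.float64(0.0), np.float64(0.0), np.float64(0.0)] | mm 64 deg 0.0
```

Request:
{"op": "apply_moves", "data": {"steps": [{"dp": [-0.5, -0.2, 0.25], "rot": [0, 0, 0]}, {"dp": [-1.2, -0.2, 0.85], "rot": [0, 0, 0]}, {"dp": [-1.8, -0.2, 1.35], "rot": [0, 0, 0]}, {"dp": [-2.4, -0.2, 1.82], "rot": [0, 0, 0]}, {"dp": [-2.4, -0.2, 1.82], "rot": [0, 0, 0]}, {"dp": [-2.8, -0.2, 2.17], "rot": [0, 0, 0]}, {"dp": [-3.15, -0.2, 2.47], "rot": [0, 0, 0]}, {"dp": [-3.15, -0.2, 2.47], "rot": [0, 0, 0]}]}}

```text
time_s: 10.37
eef_pos: [0.5187, -0.0069, 0.0775]
orientation: [0.535, 0.732, 0.249, -0.34]
force: [0.2, -0.0, -2.5]
gripper_width: 0.692
```

```bash
python3 shot.py w10;python3 -c "
import cv2
im=cv2.imread('pics/w10.png')
cv2.imwrite('pics/w10d.png',cv2.resize(im[210:370,155:360],None,fx=3.7,fy=3.7,interpolation=cv2.INTER_CUBIC))"
```

```text
t 10.37 grasp [ 0.5199 -0.0105  0.0807] jaz 0.3093 jawtilt 0.0012 z [-0.232  0.729 -0.644] F [ 0.2 -0.  -2.5] w 0.692 q [ 0.33  1.17 -0.04  1.44 -0.69  1.22  1.09]
```

View pics/w10d.png

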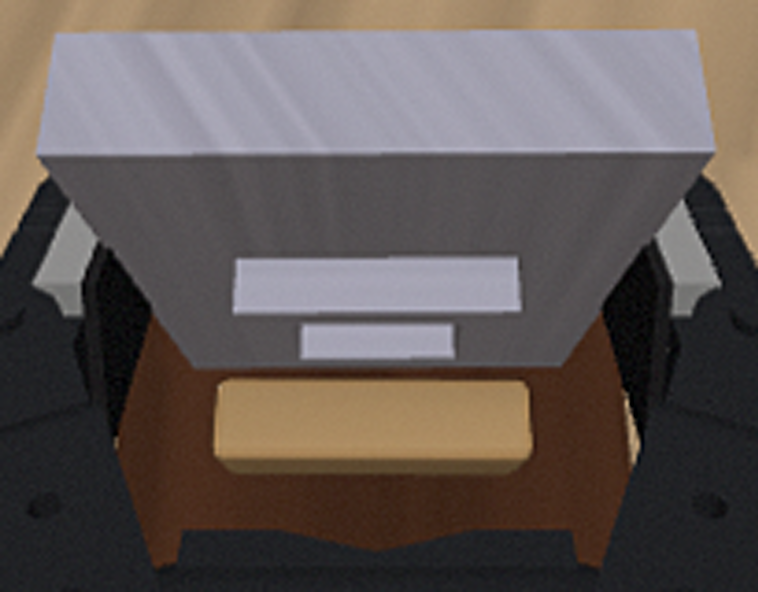

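Gap between plate face and near wall is about 14 crop px, or 2 mm, and there is no contact force: it is centred. Lowering to the floor.

```bash
python3 - <<'E'
from plan import *
from cell import ctrl
s=ctrl.sense();p,R=cur(s);g=p-.005*R[:,2]
chain(p,R,[(g-[0,0,z],R) for z in(0.01,.014,.016,.018,.02,.022,.024)])
E
```

```text
dp [np.float64(-0.76), np.float64(-0.0), np.float64(0.64)] rot [np.float64(0.0), np.float64(0.0), np.float64(0.0)] | mm 10 deg 0.0
dp [np.float64(-1.07), np.float64(-0.0), np.float64(0.9)] rot [np.float64(0.0), np.float64(0.0), np.float64(0.0)] | mm 14 deg 0.0
dp [np.float64(-1.22), np.float64(-0.0), np.float64(1.03)] rot [np.float64(0.0), np.float64(0.0), np.float64(0.0)] | mm 16 deg 0.0
dp [np.float64(-1.38), np.float64(-0.0), np.float64(1.16)] rot [np.float64(0.0), np.float64(0.0), np.float64(0.0)] | mm 18 deg 0.0
dp [np.float64(-1.53), np.float64(-0.0), np.float64(1.29)] rot [np.float64(0.0), np.float64(0.0), np.float64(0.0)] | mm 20 deg 0.0
dp [np.float64(-1.68), np.float64(-0.0), np.float64(1.42)] rot [np.float64(0.0), np.float64(0.0), np.float64(0.0)] | mm 22 deg 0.0
dp [np.float64(-1.84), np.float64(-0.0), np.float64(1.55)] rot [np.float64(0.0), np.float64(0.0), np.float64(0.0)] | mm 24 deg 0.0
```

Request:
{"op": "apply_moves", "data": {"steps": [{"dp": [-0.38, 0, 0.32], "rot": [0, 0, 0]}, {"dp": [-0.76, 0, 0.64], "rot": [0, 0, 0]}, {"dp": [-0.92, 0, 0.77], "rot": [0, 0, 0]}, {"dp": [-1.07, 0, 0.9], "rot": [0, 0, 0]}, {"dp": [-1.15, 0, 0.97], "rot": [0, 0, 0]}, {"dp": [-1.15, 0, 0.97], "rot": [0, 0, 0]}, {"dp": [-1.15, 0, 0.97], "rot": [0, 0, 0]}]}}

```text
time_s: 11.0
eef_pos: [0.519, -0.007, 0.0633]
orientation: [0.535, 0.733, 0.249, -0.34]
force: [-0.7, 0.9, -2.9]
gripper_width: 0.688
```

```bash
python3 -c "
from h import *
from cell import ctrl
rep(ctrl.sense())"
```

```text
t 11.0 grasp [ 0.5202 -0.0106  0.0666] jaz 0.3092 jawtilt 0.002 z [-0.231  0.729 -0.645] F [-0.7  0.9 -2.9] w 0.688 q [ 0.33  1.19 -0.05  1.43 -0.69  1.2   1.1 ]
```

Grasp at 66.6 mm and no contact yet. Next, 1 mm steps with force checks.

Request:
{"op": "apply_moves", "data": {"steps": [{"dp": [-0.08, 0, 0.06], "rot": [0, 0, 0]}, {"dp": [-0.15, 0, 0.13], "rot": [0, 0, 0]}, {"dp": [-0.23, 0, 0.19], "rot": [0, 0, 0]}, {"dp": [-0.23, 0, 0.19], "rot": [0, 0, 0]}, {"dp": [-0.23, 0, 0.19], "rot": [0, 0, 0]}]}}

```text
time_s: 11.42
eef_pos: [0.5189, -0.007, 0.0603]
orientation: [0.535, 0.733, 0.249, -0.34]
force: [0.8, 0.6, -2.5]
gripper_width: 0.688
```

Request:
{"op": "apply_moves", "data": {"steps": [{"dp": [-0.08, 0, 0.06], "rot": [0, 0, 0]}, {"dp": [-0.15, 0, 0.13], "rot": [0, 0, 0]}, {"dp": [-0.15, 0, 0.13], "rot": [0, 0, 0]}, {"dp": [-0.15, 0, 0.13], "rot": [0, 0, 0]}]}}

```text
time_s: 11.75
eef_pos: [0.519, -0.0069, 0.0585]
orientation: [0.534, 0.733, 0.249, -0.34]
force: [-0.1, -1.2, 3.7]
gripper_width: 0.687
```

Request:
{"op": "apply_moves", "data": {"steps": [{"dp": [0, 0, 0], "rot": [0, 0, 0]}, {"dp": [0, 0, 0], "rot": [0, 0, 0]}, {"dp": [0, 0, 0], "rot": [0, 0, 0]}, {"dp": [0, 0, 0], "rot": [0, 0, 0]}, {"dp": [0, 0, 0], "rot": [0, 0, 0]}, {"dp": [0, 0, 0], "rot": [0, 0, 0]}], "fingers": -0.6}}

```text
time_s: 12.25
eef_pos: [0.519, -0.0069, 0.0583]
orientation: [0.534, 0.733, 0.249, -0.34]
force: [0.2, -0.5, -0.7]
gripper_width: 0.801
```

Request:
{"op": "apply_moves", "data": {"steps": [{"dp": [0, 0, 0], "rot": [0, 0, 0]}, {"dp": [0, 0, 0], "rot": [0, 0, 0]}, {"dp": [0, 0, 0], "rot": [0, 0, 0]}, {"dp": [0, 0, 0], "rot": [0, 0, 0]}, {"dp": [0, 0, 0], "rot": [0, 0, 0]}, {"dp": [0, 0, 0], "rot": [0, 0, 0]}], "fingers": -1}}

```text
time_s: 12.75
eef_pos: [0.5189, -0.007, 0.0583]
orientation: [0.535, 0.733, 0.249, -0.34]
force: [0.7, 0.4, 0.3]
gripper_width: 1.0
```

```bash
python3 shot.py w11
```

```text
t 12.75 grasp [ 0.5201 -0.0106  0.0615] jaz 0.3092 jawtilt 0.0019 z [-0.231  0.729 -0.645] F [0.7 0.4 0.3] w 1.0 q [ 0.33  1.2  -0.05  1.43 -0.69  1.2   1.1 ]
```

View pics/w11.png

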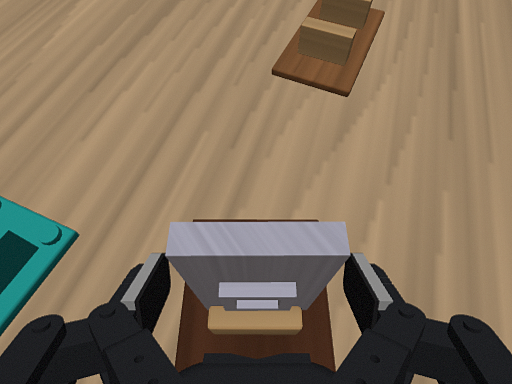

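The die stands free in the slot, upright, with gaps to both fingers. Backing off.

Request:
{"op": "apply_moves", "data": {"steps": [{"dp": [0, 0, -1], "rot": [0, 0, 0]}, {"dp": [0, 0, -3], "rot": [0, 0, 0]}, {"dp": [0, 0, -6], "rot": [0, 0, 0]}, {"dp": [0, 0, -9], "rot": [0, 0, 0]}, {"dp": [0, 0, -10], "rot": [0, 0, 0]}, {"dp": [0, 0, -10], "rot": [0, 0, 0]}]}}

```text
time_s: 13.3
eef_pos: [0.5429, -0.0824, 0.1242]
orientation: [0.535, 0.733, 0.249, -0.338]
force: [0.4, 0.4, -0.6]
gripper_width: 1.0
```

```bash
python3 shot.py w12; python3 - <<'E'
from plan import *
from cell import ctrl
np.set_printoptions(precision=2,suppress=True)
s=ctrl.sense();B=toolR(RJ,50);S=RACK+[0,0,.06];q=np.array(s["joints"])
for f2 in(-50,-60,-65):
    C=toolR(RJ,f2);print(f2)
    run(q,[w('a',S,B,.08,.14)]+leg2(-40,f2,-1)[2:],f2==-60)
    print(run(q,[w('a',S,B,.08,.14)]+leg2(-40,f2,-1)[2:])[1])
cv2.imwrite("pics/w12d.png",cv2.resize(cv2.imread("pics/w12.png")[130:330,150:370],None,fx=3,fy=3,interpolation=cv2.INTER_CUBIC))
E
```

```text
t 13.3 grasp [ 0.544  -0.0861  0.1275] jaz 0.307 jawtilt 0.0035 z [-0.228  0.727 -0.647] F [ 0.4  0.4 -0.6] w 1.0 q [ 0.41  1.15 -0.    1.22 -0.62  1.45  1.01]
-50
0.20660373426548978
-60
a [ 0.38  1.    0.    1.18 -0.63  1.61  0.88] 0.0 0.0 margin 0.41 6
swap [-0.33  0.64  0.43  1.71 -0.23  0.82  0.48] 0.0 0.0 margin 0.74 4
pre2 [-1.13  1.37  1.06  1.88 -0.06  0.5  -0.19] 0.0 0.0 margin 0.46 3
g2 [-1.    1.53  0.98  1.9  -0.11  0.28 -0.23] 0.0 0.0 margin 0.28 6
lift2 [-1.02  1.31  1.1   1.95 -0.01  0.36 -0.12] 0.0 0.0 margin 0.36 6
mid2 [-0.2   0.7   0.42  1.86 -0.04  0.54  0.38] 0.0 0.0 margin 0.54 6
ab2 [ 0.63  1.05 -0.13  1.38 -0.31  1.08  0.9 ] 0.0 0.0 margin 0.94 6
home [ 0.64  1.15 -0.14  1.38 -0.32  0.99  0.93] 0.0 0.0 margin 0.99 6
end [ 0.67  1.07 -0.11  1.2  -0.29  1.26  0.9 ] 0.0 0.0 margin 0.76 6
0.2843250759372553
-65
0.33404204686687017
```

View pics/w12d.png

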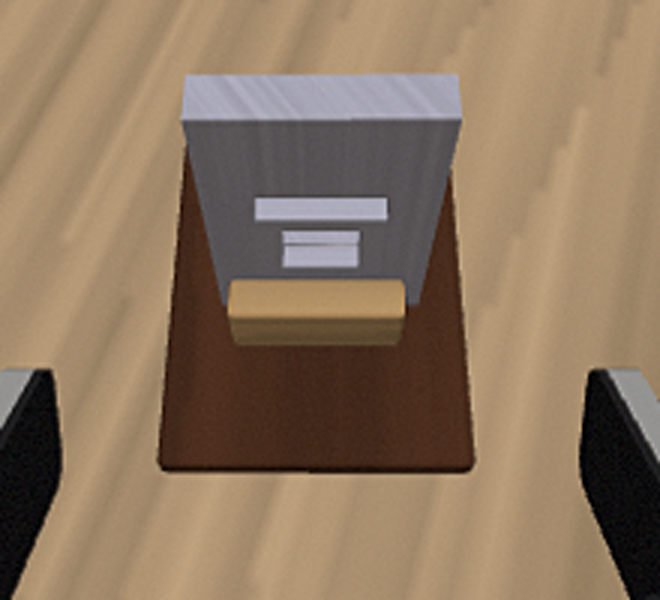

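```bash
python3 - <<'E'
from inhand import *
np.set_printoptions(precision=4,suppress=True)
pts=[((-50,-30,-6),(185,74)),((-50,30,-6),(458,75)),((-50,-30,6),(182,121)),((-50,30,6),(461,120)),((-16,-16,6),(256,198)),((-16,16,6),(387,198)),((-16,-16,12),(254,221)),((-16,16,12),(388,221))]
t,R,e,tw,Rw=inhand("w12",(150,130),3,pts)
print(e,"world",tw);print(Rw)
E
```

```text
0.3917107299621705 world [ 0.5216 -0.0113  0.0584]
[[ 0.0005  0.9531  0.3027]
 [ 0.0051  0.3027 -0.9531]
 [-1.      0.002  -0.0047]]
```

The die is upright within 0.3° at (0.5216, -0.0113), z about 0.058 (should be 0.060). Moving over to the other side.

```bash
python3 - <<'E'
from plan import *
from cell import ctrl
s=ctrl.sense();S=np.array([.5212,-.0113,.06]);p,R=cur(s);g=p-.005*R[:,2]
C=toolR(RJ,-60)
chain(p,R,[(g+[0,0,.1],R),(S+[0,0,.20],toolR(RJ,-5)),(S-.1*C[:,2]+[0,0,.06],C)])
E
```

```text
dp [np.float64(7.64), np.float64(0.03), np.float64(-6.45)] rot [np.float64(0.0), np.float64(0.0), np.float64(0.0)] | mm 100 deg 0.0
dp [np.float64(14.72), np.float64(0.13), np.float64(-3.0)] rot [np.float64(0.06), np.float64(-54.8), np.float64(0.25)] | mm 150 deg 54.8
dp [np.float64(13.37), np.float64(0.13), np.float64(8.96)] rot [np.float64(0.19), np.float64(-109.8), np.float64(0.22)] | mm 161 deg 109.8
```

Request:
{"op": "apply_moves", "data": {"steps": [{"dp": [2, 0, -1.7], "rot": [0, 0, 0]}, {"dp": [4.9, 0, -4.1], "rot": [0, 0, 0]}, {"dp": [7.6, 0, -6.4], "rot": [0, -4, 0]}, {"dp": [9.2, 0, -6.2], "rot": [0, -11, 0]}, {"dp": [10.3, 0.1, -5.6], "rot": [0, -18, 0]}, {"dp": [11.5, 0.1, -5], "rot": [0, -25, 0.1]}, {"dp": [12.6, 0.1, -4.3], "rot": [0, -32, 0.1]}, {"dp": [13.6, 0.1, -3.7], "rot": [0, -39, 0.2]}, {"dp": [14.3, 0.1, -3.2], "rot": [0, -46, 0.2]}, {"dp": [14.7, 0.1, -3], "rot": [0, -52, 0.2]}, {"dp": [14.7, 0.1, -3], "rot": [0, -54.8, 0.2]}, {"dp": [14.7, 0.1, -3], "rot": [0, -54.8, 0.2]}]}}

```text
time_s: 14.35
eef_pos: [0.5201, -0.0076, 0.254]
orientation: [0.588, 0.808, -0.026, 0.035]
force: [0.1, 0.4, 0.0]
gripper_width: 1.0
```

```bash
python3 - <<'E'
from plan import *
from cell import ctrl
s=ctrl.sense();rep(s);S=np.array([.5212,-.0113,.06]);p,R=cur(s)
C=toolR(RJ,-60)
chain(p,R,[(S-.1*C[:,2]+[0,0,.06],C)])
np.set_printoptions(precision=2,suppress=True)
run(np.array(s["joints"]),[w("pre",S,C,.1,.06),w("pre",S,C,.1,.0),w("g",S,C)],True)
E
```

```text
t 14.35 grasp [ 0.52   -0.0072  0.259 ] jaz 0.3125 jawtilt -0.0004 z [ 0.026 -0.083 -0.996] F [0.1 0.4 0. ] w 1.0 q [-0.32  0.64  0.42  1.71 -0.22  0.82  0.48]
dp [np.float64(8.57), np.float64(0.06), np.float64(7.93)] rot [np.float64(0.23), np.float64(-54.99), np.float64(0.4)] | mm 117 deg 55.0
pre [-1.16  1.32  1.06  1.86 -0.02  0.56 -0.21] 0.0 0.0 margin 0.46 3
pre [-1.15  1.43  1.01  1.85 -0.07  0.52 -0.27] 0.0 0.0 margin 0.51 3
g [-1.    1.53  0.98  1.9  -0.08  0.28 -0.26] 0.0 0.0 margin 0.28 6
```

Request:
{"op": "apply_moves", "data": {"steps": [{"dp": [2, 0, 0.5], "rot": [0, -5, 0]}, {"dp": [4, 0, 1], "rot": [0, -12, 0]}, {"dp": [6, 0, 2], "rot": [0, -19, 0.1]}, {"dp": [8, 0, 3], "rot": [0, -26, 0.2]}, {"dp": [8.6, 0, 4.2], "rot": [0.1, -33, 0.3]}, {"dp": [8.6, 0, 5.5], "rot": [0.2, -40, 0.4]}, {"dp": [8.6, 0.1, 6.8], "rot": [0.2, -47, 0.4]}, {"dp": [8.6, 0.1, 7.9], "rot": [0.2, -53, 0.4]}, {"dp": [8.6, 0.1, 7.9], "rot": [0.2, -55, 0.4]}, {"dp": [8.6, 0.1, 7.9], "rot": [0.2, -55, 0.4]}, {"dp": [8.6, 0.1, 7.9], "rot": [0.2, -55, 0.4]}]}}

```text
time_s: 15.27
eef_pos: [0.4974, 0.0644, 0.1657]
orientation: [0.513, 0.697, -0.299, 0.402]
force: [0.0, 0.4, -1.1]
gripper_width: 0.998
```

```bash
python3 shot.py w13; python3 - <<'E'
from plan import *
from cell import ctrl
s=ctrl.sense();S=np.array([.5212,-.0113,.06]);p,R=cur(s)
C=toolR(RJ,-60)
chain(p,R,[(S-.1*C[:,2],C),(S,C)])
E
```

```text
t 15.27 grasp [0.4961 0.0686 0.1682] jaz 0.2997 jawtilt -0.0048 z [ 0.254 -0.83  -0.497] F [ 0.   0.4 -1.1] w 0.998 q [-1.16  1.31  1.05  1.86  0.02  0.58 -0.24]
dp [np.float64(5.33), np.float64(0.0), np.float64(2.66)] rot [np.float64(-0.41), np.float64(-0.02), np.float64(-0.08)] | mm 60 deg 0.4
dp [np.float64(5.33), np.float64(0.07), np.float64(12.66)] rot [np.float64(-0.41), np.float64(-0.02), np.float64(-0.08)] | mm 137 deg 0.4
```

View pics/w13.png

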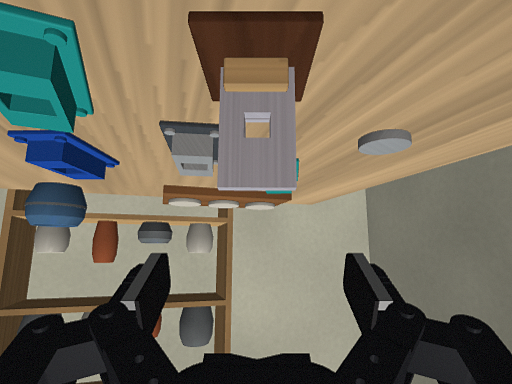

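Request:
{"op": "apply_moves", "data": {"steps": [{"dp": [2, 0, 1], "rot": [-0.2, 0, 0]}, {"dp": [4, 0, 2], "rot": [-0.4, 0, 0]}, {"dp": [5.2, 0, 2.8], "rot": [-0.4, 0, 0]}, {"dp": [5.3, 0, 4.5], "rot": [-0.4, 0, 0]}, {"dp": [5.3, 0, 7], "rot": [-0.4, 0, 0]}, {"dp": [5.3, 0, 8.5], "rot": [-0.4, 0, 0]}, {"dp": [5.3, 0, 8.5], "rot": [-0.4, 0, 0]}, {"dp": [5.3, 0, 8.5], "rot": [-0.4, 0, 0]}]}}

```text
time_s: 15.98
eef_pos: [0.5121, 0.0184, 0.0803]
orientation: [0.515, 0.697, -0.294, 0.403]
force: [-0.3, 0.9, -0.0]
gripper_width: 1.002
```

```bash
python3 shot.py w14; python3 - <<'E'
from plan import *
from cell import ctrl
s=ctrl.sense();S=np.array([.5212,-.0113,.06]);p,R=cur(s)
C=toolR(RJ,-60)
chain(p,R,[(S,C)])
E
```

```text
t 15.98 grasp [0.5108 0.0226 0.0828] jaz 0.3017 jawtilt 0.0051 z [ 0.259 -0.825 -0.502] F [-0.3  0.9 -0. ] w 1.002 q [-1.06  1.46  0.98  1.89 -0.03  0.38 -0.29]
dp [np.float64(0.17), np.float64(-0.07), np.float64(4.28)] rot [np.float64(0.07), np.float64(-0.15), np.float64(-0.32)] | mm 43 deg 0.4
```

View pics/w14.png

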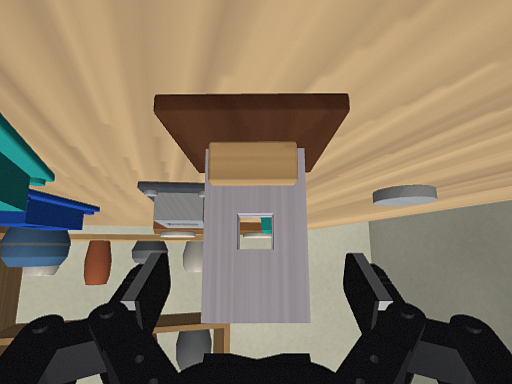

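The die is centred between the fingers at columns 202 to 310. Advancing the last 43 mm.

Request:
{"op": "apply_moves", "data": {"steps": [{"dp": [0.1, 0, 1.5], "rot": [0, 0, -0.3]}, {"dp": [0.2, -0.1, 3], "rot": [0, 0, -0.3]}, {"dp": [0.2, -0.1, 4.1], "rot": [0, 0, -0.3]}, {"dp": [0.2, -0.1, 4.3], "rot": [0, 0, -0.3]}, {"dp": [0.2, -0.1, 4.3], "rot": [0, 0, -0.3]}, {"dp": [0.2, -0.1, 4.3], "rot": [0, 0, -0.3]}]}}

```text
time_s: 16.53
eef_pos: [0.5223, -0.0147, 0.0571]
orientation: [0.512, 0.699, -0.295, 0.403]
force: [-0.1, -0.0, 0.2]
gripper_width: 1.0
```

```bash
python3 shot.py w15; python3 - <<'E'
from plan import *
from cell import ctrl
s=ctrl.sense();S=np.array([.5212,-.0113,.06]);p,R=cur(s)
C=toolR(RJ,-60)
chain(p,R,[(S,C)])
E
```

```text
t 16.53 grasp [ 0.521  -0.0106  0.0596] jaz 0.3076 jawtilt 0.0009 z [ 0.262 -0.825 -0.501] F [-0.1 -0.   0.2] w 1.0 q [-1.    1.51  0.97  1.9  -0.03  0.29 -0.29]
dp [np.float64(-0.08), np.float64(-0.01), np.float64(0.05)] rot [np.float64(0.18), np.float64(-0.08), np.float64(0.05)] | mm 1 deg 0.2
```

View pics/w15.png

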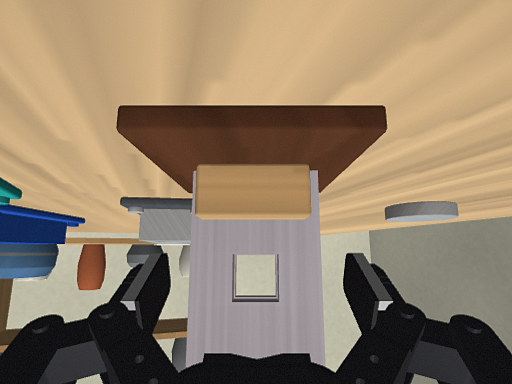

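Within 1 mm of target. Closing.

Request:
{"op": "apply_moves", "data": {"steps": [{"dp": [0, 0, 0], "rot": [0, 0, 0]}, {"dp": [0, 0, 0], "rot": [0, 0, 0]}, {"dp": [0, 0, 0], "rot": [0, 0, 0]}, {"dp": [0, 0, 0], "rot": [0, 0, 0]}, {"dp": [0, 0, 0], "rot": [0, 0, 0]}, {"dp": [0, 0, 0], "rot": [0, 0, 0]}, {"dp": [0, 0, 0], "rot": [0, 0, 0]}, {"dp": [0, 0, 0], "rot": [0, 0, 0]}, {"dp": [0, 0, 0], "rot": [0, 0, 0]}], "fingers": 1, "newtons": 60}}

```text
time_s: 17.33
eef_pos: [0.5223, -0.0152, 0.057]
orientation: [0.512, 0.699, -0.295, 0.404]
force: [-2.1, 4.3, 5.3]
gripper_width: 0.689
```

```bash
python3 shot.py w16; python3 - <<'E'
from plan import *
from cell import ctrl
s=ctrl.sense();p,R=cur(s);g=p-.005*R[:,2]
chain(p,R,[(g+[0,0,.14],R)])
E
```

```text
t 17.33 grasp [ 0.521  -0.011   0.0596] jaz 0.3076 jawtilt 0.0009 z [ 0.262 -0.825 -0.501] F [-2.1  4.3  5.3] w 0.689 q [-1.    1.51  0.97  1.9  -0.03  0.28 -0.29]
dp [np.float64(-12.12), np.float64(0.01), np.float64(-7.01)] rot [np.float64(0.0), np.float64(0.0), np.float64(0.0)] | mm 140 deg 0.0
```

View pics/w16.png

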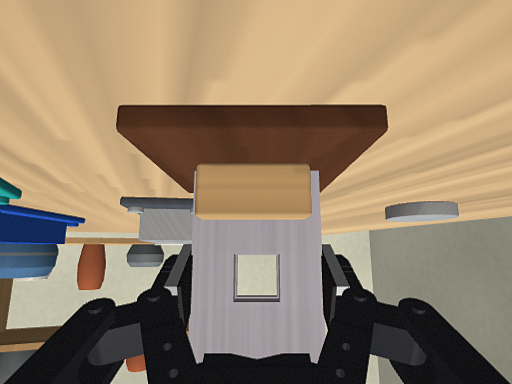

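Gripped at width 0.689, about 59 mm, with only small contact forces. Lifting straight up.

Request:
{"op": "apply_moves", "data": {"steps": [{"dp": [-0.5, 0, -0.3], "rot": [0, 0, 0]}, {"dp": [-1.4, 0, -0.8], "rot": [0, 0, 0]}, {"dp": [-2.8, 0, -1.6], "rot": [0, 0, 0]}, {"dp": [-4.6, 0, -2.7], "rot": [0, 0, 0]}, {"dp": [-6.8, 0, -3.9], "rot": [0, 0, 0]}, {"dp": [-9, 0, -5.2], "rot": [0, 0, 0]}, {"dp": [-11, 0, -6.4], "rot": [0, 0, 0]}, {"dp": [-12.1, 0, -7], "rot": [0, 0, 0]}, {"dp": [-12.1, 0, -7], "rot": [0, 0, 0]}, {"dp": [-12.1, 0, -7], "rot": [0, 0, 0]}]}}

```text
time_s: 18.22
eef_pos: [0.5221, -0.0152, 0.1961]
orientation: [0.512, 0.699, -0.294, 0.403]
force: [-0.6, 1.0, -3.9]
gripper_width: 0.69
```

```bash
python3 shot.py w17; python3 - <<'E'
import cv2
cv2.imwrite("pics/w17d.png",cv2.resize(cv2.imread("pics/w17.png")[150:384,150:370],None,fx=2.5,fy=2.5,interpolation=cv2.INTER_CUBIC))
E
```

```text
t 18.22 grasp [ 0.5208 -0.0111  0.1986] jaz 0.3075 jawtilt 0.0007 z [ 0.262 -0.824 -0.502] F [-0.6  1.  -3.9] w 0.69 q [-1.02  1.25  1.1   1.94  0.09  0.4  -0.17]
```

View pics/w17d.png

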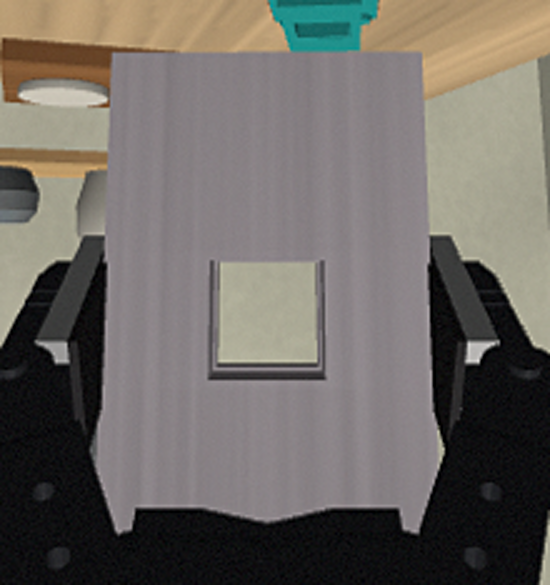

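```bash
python3 - <<'E'
from inhand import *
np.set_printoptions(precision=4,suppress=True)
pts=[((50,-30,-6),(112,53)),((50,30,-6),(422,53)),((10,-10,-6),(210,261)),((10,10,-6),(325,261)),((-10,-10,-6),(209,379)),((-10,10,-6),(325,379))]
t,R,e,tw,Rw=inhand("w17",(150,150),2.5,pts)
print("PnP die in tool mm",t*1e3,e,"world",tw);print(R);print(Rw)
pp,pe,qe=pickle.load(open("w16.pkl","rb"));Rt=Ro.from_quat(qe).as_matrix()
Rd=np.column_stack([[0,0,-1],[np.cos(.3075),np.sin(.3075),0],[np.sin(.3075),-np.cos(.3075),0]])
print("kin",Rt.T@(np.array([.5212,-.0113,.06])-pe)*1e3);print(Rt.T@Rd)
print("angle of die x in tool (xz)",np.degrees(np.arctan2(R[0,0],R[2,0])),np.degrees(np.arctan2((Rt.T@Rd)[0,0],(Rt.T@Rd)[2,0])))
E
```

```text
PnP die in tool mm [ 2.4881  0.989  -7.9044] 0.7548156581846115 world [ 0.5206 -0.0072  0.1979]
[[ 0.8005  0.0001 -0.5993]
 [-0.0008  1.     -0.0008]
 [ 0.5993  0.0011  0.8005]]
[[ 0.0353  0.9534  0.2997]
 [-0.1113  0.3018 -0.9469]
 [-0.9932  0.0001  0.1167]]
kin [-0.5396  0.1122 -4.9653]
[[ 0.8656  0.0007 -0.5007]
 [-0.0009  1.     -0.0001]
 [ 0.5007  0.0005  0.8656]]
angle of die x in tool (xz) 53.17725031737617 59.95685758941016
```

```bash
python3 - <<'E'
from inhand import *
np.set_printoptions(precision=1,suppress=True)
P=[((50,-30,-6),(112,53)),((50,30,-6),(422,53)),((10,-10,-6),(210,261)),((10,10,-6),(325,261)),((-10,-10,-6),(209,379)),((-10,10,-6),(325,379)),((-10,-10,12),(0,0)),((-10,10,12),(0,0))]
pp,pe,qe=pickle.load(open("w17.pkl","rb"));Rt=Ro.from_quat(qe).as_matrix()
for a,off in((60,(-.5,.1,-5)),(56.5,(-.5,.1,-5)),(53.2,(2.5,1,-7.9))):
    x=np.array([np.sin(np.radians(a)),0,np.cos(np.radians(a))]);y=np.array([0,1.,0]);R=np.column_stack([x,y,np.cross(x,y)])
    for o,c in P:
        u=proj(pp,pe+Rt@(np.array(off)/1e3+R@np.array(o)/1e3)); print(a,o,((u+.5-150)*2.5),c)
E
```

```text
60 (50, -30, -6) [106.7  57.8] (112, 53)
60 (50, 30, -6) [419.6  58. ] (422, 53)
60 (10, -10, -6) [207.8 271.1] (210, 261)
60 (10, 10, -6) [317.8 271.2] (325, 261)
60 (-10, -10, -6) [206.1 386.7] (209, 379)
60 (-10, 10, -6) [319.1 386.8] (325, 379)
60 (-10, -10, 12) [213.1 371.4] (0, 0)
60 (-10, 10, 12) [313.1 371.4] (0, 0)
56.5 (50, -30, -6) [110.   60.3] (112, 53)
56.5 (50, 30, -6) [416.5  60.5] (422, 53)
56.5 (10, -10, -6) [208.1 269.1] (210, 261)
56.5 (10, 10, -6) [317.5 269.2] (325, 261)
56.5 (-10, -10, -6) [205.9 385. ] (209, 379)
56.5 (-10, 10, -6) [319.3 385.1] (325, 379)
56.5 (-10, -10, 12) [212.9 375.6] (0, 0)
56.5 (-10, 10, 12) [313.3 375.7] (0, 0)
53.2 (50, -30, -6) [113.7  52.8] (112, 53)
53.2 (50, 30, -6) [422.  53.] (422, 53)
53.2 (10, -10, -6) [211.8 261.3] (210, 261)
53.2 (10, 10, -6) [323.7 261.4] (325, 261)
53.2 (-10, -10, -6) [209.2 380. ] (209, 379)
53.2 (-10, 10, -6) [326.2 380.1] (325, 379)
53.2 (-10, -10, 12) [215.9 376.6] (0, 0)
53.2 (-10, 10, 12) [319.4 376.7] (0, 0)
```

```bash
python3 - <<'E'
from inhand import *
np.set_printoptions(precision=1,suppress=True)
# same check on w15/w12-independent: project upright die into w14 (standing, measured at rest)
for n in("w13","w14","w15"):
    pp,pe,qe=pickle.load(open(n+".pkl","rb"))
    for lean in(0,3.5,7):
        a=np.radians(lean);az=.307;j=np.array([np.cos(az),np.sin(az),0]);l=np.array([-j[1],j[0],0])
        x=-np.array([0,0,1])*np.cos(a)-np.sin(a)*l; R=np.column_stack([x,j,np.cross(x,j)]) 
        c=np.array([.5213,-.0112,.06])
        print(n,lean,[proj(pp,c+R@np.array(o)/1e3).round(1) for o in((-50,-30,-6),(-50,30,-6),(10,-10,-6),(10,10,-6),(-10,-10,-6),(-10,10,-6))])
E
python3 -c "
import cv2
cv2.imwrite('pics/w13d.png',cv2.resize(cv2.imread('pics/w13.png')[40:200,190:330],None,fx=3.7,fy=3.7,interpolation=cv2.INTER_CUBIC))"
```

```text
w13 0 [array([216.3, 188.7]), array([296.2, 189.1]), array([243.9, 114.1]), array([269.3, 114.2]), array([243.6, 138.3]), array([269.4, 138.3])]
w13 3.5 [array([215.8, 187.3]), array([296.7, 187.7]), array([244. , 114.1]), array([269.3, 114.1]), array([243.6, 137.5]), array([269.4, 137.6])]
w13 7 [array([215.2, 185.7]), array([297.2, 186. ]), array([244., 114.]), array([269.3, 114.1]), array([243.5, 136.7]), array([269.4, 136.8])]
w14 0 [array([199.7, 325.9]), array([310. , 325.6]), array([237.3, 215.9]), array([271.7, 215.8]), array([237., 251.]), array([272.1, 250.8])]
w14 3.5 [array([198.7, 326.4]), array([310.9, 326. ]), array([237.3, 215.5]), array([271.6, 215.3]), array([236.9, 250.3]), array([272.2, 250.1])]
w14 7 [array([197.6, 326.4]), array([311.8, 326. ]), array([237.4, 215.1]), array([271.5, 214.9]), array([236.9, 249.5]), array([272.2, 249.3])]
w15 0 [array([182.9, 404.6]), array([326.2, 404.5]), array([232.7, 258. ]), array([276.6, 258. ]), array([232.1, 304.1]), array([277.2, 304.1])]
w15 3.5 [array([181.2, 407. ]), array([327.8, 406.9]), array([232.9, 257.2]), array([276.5, 257.2]), array([232. , 303.4]), array([277.2, 303.4])]
w15 7 [array([179.5, 408.9]), array([329.4, 408.8]), array([233. , 256.5]), array([276.4, 256.5]), array([231.9, 302.6]), array([277.3, 302.6])]
```

View pics/w13d.png

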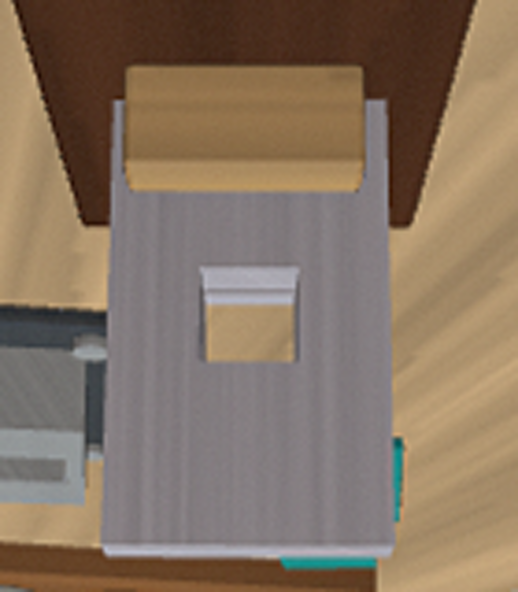

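In-hand orientation agrees with the upright stand (60° in the tool), with a uniform image shift of about 1.3 mm from calibration. Next I'll look at the holder in roughly the placing orientation.

```bash
python3 - <<'E'
from plan import *
from cell import ctrl
np.set_printoptions(precision=2,suppress=True)
s=ctrl.sense();q=np.array(s["joints"]);H=HOLD+[0,0,.044];D=toolR(HJ,30)
l=np.array([-np.sin(HJ),np.cos(HJ),0])
for d in(.17,.19):
  V=H-l*d+[0,0,.20]
  print(V);M=np.array([.50,-.14,.28])
  run(q,[('m',tcp(M,toolR((RJ+HJ)/2,-15)),toolR((RJ+HJ)/2,-15)),('v',tcp(V,D),D),w('ab',H,D,0,.05),w('h',H,D)],True)
pp=ctrl.camera_params("wrist");p,R=cur(s)
# predicted pixels of holder corners in view
Rc=pp["R"]@R;tc=pp["R"]@p+pp["t"]   # cam from tool
V=tcp(H-l*.17+[0,0,.20],D);q2={"R":Rc@D.T,"t":tc-Rc@D.T@V,"camera_matrix":pp["camera_matrix"]}
x=-l;y=np.array([np.cos(HJ),np.sin(HJ),0])
for a in(-1,1):
  for b in(-1,1):print(proj(q2,HOLD+x*.055*a+y*.026*b+[0,0,.038]),proj(q2,HOLD+x*.075*a+y*.04*b+[0,0,.008]))
M=np.array([.50,-.14,.28]);V=H-l*.17+[0,0,.20]
chain(p,R,[(M,toolR((RJ+HJ)/2,-15)),(V,D)])
E
```

```text
[ 0.52 -0.4   0.24]
m [-0.18  0.59  0.46  1.78 -0.02  0.71  0.44] 0.0 0.0 margin 0.67 4
v [ 0.73  1.2   0.06  0.4  -0.39  1.95  0.85] 0.3 0.0 margin 0.07 6
ab [ 0.56  1.07  0.02  1.38 -0.45  1.1   1.03] 0.0 0.0 margin 0.92 6
h [ 0.57  1.15  0.01  1.39 -0.46  1.03  1.06] 0.0 0.0 margin 0.99 6
[ 0.52 -0.42  0.24]
m [-0.18  0.59  0.46  1.78 -0.02  0.71  0.44] 0.0 0.0 margin 0.67 4
v [ 0.75  1.32  0.05  0.06 -0.42  2.02  0.77] 37.0 7.4 margin 0.0 6
ab [ 0.57  1.07  0.02  1.38 -0.45  1.1   1.02] 0.0 0.0 margin 0.92 6
h [ 0.57  1.15  0.01  1.39 -0.46  1.03  1.05] 0.0 0.0 margin 0.99 6
[235.21  79.96] [226.69  78.6 ]
[276.31  79.99] [284.94  78.64]
[233.94 163.86] [224.47 185.43]
[277.38 163.89] [286.93 185.47]
dp [np.float64(-12.59), np.float64(-5.88), np.float64(5.83)] rot [np.float64(2.78), np.float64(44.88), np.float64(3.66)] | mm 151 deg 45.1
dp [np.float64(-21.91), np.float64(-11.64), np.float64(28.99)] rot [np.float64(2.5), np.float64(89.71), np.float64(9.45)] | mm 382 deg 90.2
```

```bash
python3 - <<'E'
from plan import *
from cell import ctrl
np.set_printoptions(precision=2,suppress=True)
s=ctrl.sense();q=np.array(s["joints"]);H=HOLD+[0,0,.044]
l=np.array([-np.sin(HJ),np.cos(HJ),0]);x=-l;y=np.array([np.cos(HJ),np.sin(HJ),0])
pp=ctrl.camera_params("wrist");p,R=cur(s);Rc=pp["R"]@R;tc=pp["R"]@p+pp["t"]
M=np.array([.50,-.14,.28]);qm=track(q,tcp(M,toolR((RJ+HJ)/2,-15)),toolR((RJ+HJ)/2,-15))[0]
for phi in(0,10,20,30):
 for d in(.11,.13,.15):
  for z in(.13,.17,.2):
   D=toolR(HJ,phi);V=tcp(H-l*d+[0,0,z],D);q2={"R":Rc@D.T,"t":tc-Rc@D.T@V,"camera_matrix":pp["camera_matrix"]}
   qq,e,a=track(qm,V,D);m=np.minimum(qq-lo,hi-qq).min()
   r=[proj(q2,HOLD+x*k+[0,0,.038])[1] for k in(-.055,-.018,.018,.055)]
   if m>.15 and e<1 and r[2]<168 and r[0]>5:print(phi,d,z,round(m,2),np.round(r))
E
```

```text
10 0.11 0.13 0.94 [ 16.  64. 108. 152.]
10 0.11 0.17 0.85 [ 33.  74. 113. 150.]
10 0.11 0.2 0.77 [ 44.  81. 115. 150.]
10 0.13 0.17 0.8 [ 11.  52.  91. 130.]
10 0.13 0.2 0.73 [ 23.  61.  96. 131.]
20 0.11 0.13 0.71 [ 59.  99. 138. 178.]
20 0.11 0.17 0.63 [ 76. 111. 145. 181.]
20 0.11 0.2 0.55 [ 86. 118. 150. 182.]
20 0.13 0.13 0.66 [ 37.  77. 116. 156.]
20 0.13 0.17 0.57 [ 57.  92. 126. 161.]
20 0.13 0.2 0.5 [ 69. 101. 132. 164.]
20 0.15 0.13 0.6 [ 16.  55.  94. 135.]
20 0.15 0.17 0.51 [ 38.  73. 107. 142.]
20 0.15 0.2 0.44 [ 51.  84. 115. 147.]
30 0.11 0.13 0.49 [ 96. 131. 167. 205.]
30 0.13 0.13 0.42 [ 78. 112. 147. 184.]
30 0.13 0.17 0.34 [ 98. 128. 159. 192.]
30 0.13 0.2 0.27 [109. 138. 166. 197.]
30 0.15 0.13 0.34 [ 61.  94. 127. 164.]
30 0.15 0.17 0.26 [ 82. 111. 142. 174.]
30 0.15 0.2 0.18 [ 95. 122. 150. 180.]
```

```bash
python3 - <<'E'
from plan import *
from cell import ctrl
s=ctrl.sense();p,R=cur(s);H=HOLD+[0,0,.044];l=np.array([-np.sin(HJ),np.cos(HJ),0]);D=toolR(HJ,20)
chain(p,R,[(np.array([.50,-.14,.27]),toolR((RJ+HJ)/2,-15)),(H-l*.13+[0,0,.13],D)])
E
```

```text
dp [np.float64(-11.72), np.float64(-5.88), np.float64(6.33)] rot [np.float64(2.78), np.float64(44.88), np.float64(3.66)] | mm 146 deg 45.1
dp [np.float64(-13.87), np.float64(-11.04), np.float64(29.17)] rot [np.float64(3.24), np.float64(79.74), np.float64(8.99)] | mm 341 deg 80.3
```

Request:
{"op": "apply_moves", "data": {"steps": [{"dp": [-2, -0.8, 0.5], "rot": [0.3, 4, 0.3]}, {"dp": [-4.5, -1.7, 1.2], "rot": [0.7, 10, 0.8]}, {"dp": [-6.5, -2.6, 2.2], "rot": [1, 16, 1.3]}, {"dp": [-8.5, -3.5, 3.3], "rot": [1.4, 23, 1.8]}, {"dp": [-10, -4.4, 4.5], "rot": [1.8, 30, 2.4]}, {"dp": [-11.2, -5.3, 5.7], "rot": [2.3, 37, 3]}, {"dp": [-11.9, -6, 7.3], "rot": [2.7, 44, 3.7]}, {"dp": [-12.2, -6.7, 10], "rot": [2.8, 50, 4.5]}, {"dp": [-12.5, -7.5, 13], "rot": [2.9, 55, 5.3]}, {"dp": [-12.8, -8.3, 16.5], "rot": [3, 61, 6.2]}, {"dp": [-13.1, -9.1, 20], "rot": [3.1, 67, 7]}, {"dp": [-13.4, -9.9, 23.5], "rot": [3.2, 72, 7.8]}, {"dp": [-13.7, -10.6, 27], "rot": [3.2, 77, 8.5]}, {"dp": [-13.9, -11, 29.2], "rot": [3.2, 79.7, 9]}, {"dp": [-13.9, -11, 29.2], "rot": [3.2, 79.7, 9]}, {"dp": [-13.9, -11, 29.2], "rot": [3.2, 79.7, 9]}, {"dp": [-13.9, -11, 29.2], "rot": [3.2, 79.7, 9]}]}}

```text
time_s: 19.68
eef_pos: [0.5131, -0.3592, 0.1675]
orientation: [0.642, 0.746, 0.115, -0.133]
force: [-0.2, -0.3, -3.2]
gripper_width: 0.692
```

```bash
python3 shot.py w18
```

```text
t 19.68 grasp [ 0.5133 -0.3609  0.1722] jaz 0.1501 jawtilt 0.0003 z [-0.052  0.343 -0.938] F [-0.2 -0.3 -3.2] w 0.692 q [ 0.65  1.03  0.05  1.05 -0.28  1.35  0.94]
```

View pics/w18.png

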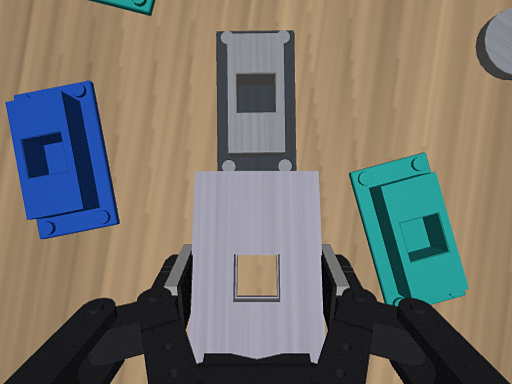

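Steel holder at (256,97) with its opening at about (236–275, 73–112). The die is in hand below it. Enlarging.

```bash
python3 - <<'E'
import cv2
im=cv2.imread("pics/w18.png")
cv2.imwrite("pics/w18h.png",cv2.resize(im[20:180,205:310],None,fx=3.7,fy=3.7,interpolation=cv2.INTER_CUBIC))
cv2.imwrite("pics/w18d.png",cv2.resize(im[160:384,180:335],None,fx=2.6,fy=2.6,interpolation=cv2.INTER_CUBIC))
E
```

```text
(no output)
```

View pics/w18h.png

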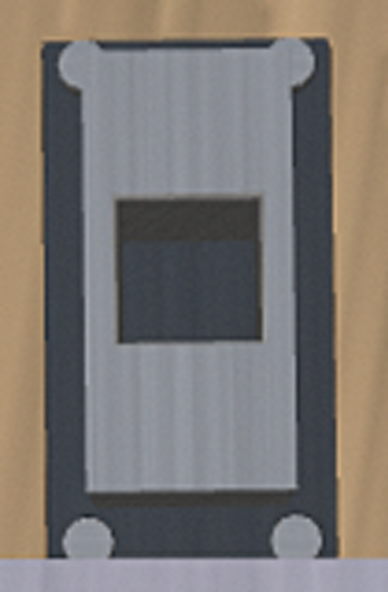

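View pics/w18d.png

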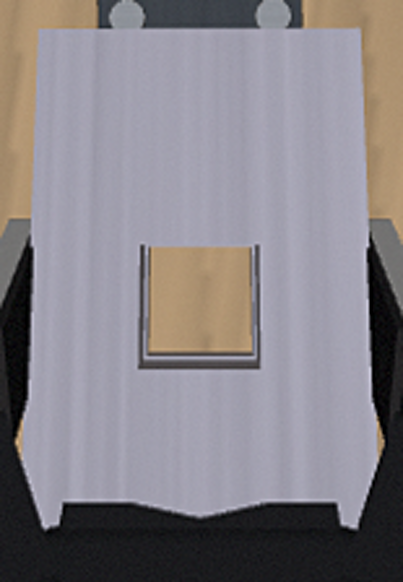

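```bash
cat > fin.py <<'E'
from inhand import *
np.set_printoptions(precision=2,suppress=True)
def tfit(n,crop,sc,pts,a):
    pp,pe,qe=pickle.load(open(n+".pkl","rb"));Rt=Ro.from_quat(qe).as_matrix()
    x=np.array([np.sin(np.radians(a)),0,np.cos(np.radians(a))]);y=np.array([0,1.,0]);R=np.column_stack([x,y,np.cross(x,y)])
    f=lambda o:np.concatenate([proj(pp,pe+Rt@(o+R@np.array(q)/1e3))-(np.array(crop)+(np.array(c)+.5)/sc-.5) for q,c in pts])
    r=least_squares(f,[0,0,-.005]);return r.x*1e3,np.abs(r.fun).max()
E
python3 - <<'E'
from fin import *
A=[((50,-30,-6),(112,53)),((50,30,-6),(422,53)),((10,-10,-6),(210,261)),((10,10,-6),(325,261)),((-10,-10,-6),(209,379)),((-10,10,-6),(325,379)),((-10,-10,12),(218,363)),((-10,10,12),(318,363))]
B=[((50,-30,-6),(39,29)),((50,30,-6),(359,29)),((10,-10,-6),(140,245)),((10,10,-6),(259,245)),((-10,-10,-6),(139,367)),((-10,10,-6),(260,367)),((-10,-10,12),(149,353)),((-10,10,12),(252,353))]
for a in(54,56,58,60,62):print(a,tfit("w17",(150,150),2.5,A,a),tfit("w18",(180,160),2.6,B,a))
print("kin (-.54,.11,-4.97)")
pp,_,_=pickle.load(open("w18.pkl","rb"))
f=lambda L,z:[ray(pp,(205+(x+.5)/3.7-.5,20+(y+.5)/3.7-.5),z) for x,y in L]
for n,L,z,a,b in(("block",[(81,50),(87,492),(297,489),(290,50)],.038,.11,.052),("open",[(116,199),(117,343),(263,342),(263,197)],.038,.036,.036)):
    P=f(L,z);v,er=rectfit(P,a,b);print(n,v[:2]*1e3,round(v[2],4),er*1e3,[round(np.linalg.norm(P[i]-P[(i+1)%4])*1e3,1) for i in range(4)])
E
```

```text
54 (array([ 1.74,  1.02, -5.66]), np.float64(3.168373391046771)) (array([-0.25,  0.94, -5.72]), np.float64(2.4897440573835183))
56 (array([ 1.22,  1.02, -4.98]), np.float64(2.197250086733561)) (array([-0.77,  0.94, -5.03]), np.float64(1.517167235704676))
58 (array([ 0.75,  1.02, -4.35]), np.float64(1.2127783540186101)) (array([-1.24,  0.94, -4.39]), np.float64(1.0682482542040646))
60 (array([ 0.33,  1.02, -3.78]), np.float64(1.1970594020616545)) (array([-1.67,  0.94, -3.81]), np.float64(1.1140164995249222))
62 (array([-0.04,  1.02, -3.26]), np.float64(1.5052112988540216)) (array([-2.04,  0.94, -3.29]), np.float64(1.6259746441541552))
kin (-.54,.11,-4.97)
block [ 493.73 -230.33] -1.4073 0.7133253070440437 [np.float64(109.7), np.float64(51.6), np.float64(109.0), np.float64(51.7)]
open [ 494.01 -230.49] -1.4137 0.20278879857280052 [np.float64(35.7), np.float64(35.9), np.float64(36.0), np.float64(36.3)]
```

```bash
python3 - <<'E'
from fin import *
for n in("w8","w9","w10","w11","w12","w13","w14","w15","w16","w17","w18"):
    pp,pe,qe=pickle.load(open(n+".pkl","rb"));Rt=Ro.from_quat(qe).as_matrix()
    c=-pp["R"].T@pp["t"]; print(n,Rt.T@(c-pe)*1e3, Ro.from_matrix(pp["R"]@Rt).as_rotvec(degrees=True))
E
```

```text
w8 [  83.33    0.93 -127.54] [ 14.95  15.01 -89.09]
w9 [  82.94    0.89 -128.28] [ 14.96  15.01 -89.11]
w10 [  82.94    0.88 -128.29] [ 14.96  15.01 -89.11]
w11 [  82.95    0.9  -128.28] [ 14.96  15.01 -89.11]
w12 [  82.94    0.89 -128.27] [ 14.96  15.01 -89.11]
w13 [  85.32    0.89 -127.25] [ 14.97  14.99 -89.05]
w14 [  85.3     0.89 -127.25] [ 14.98  14.99 -89.05]
w15 [  85.31    0.89 -127.23] [ 14.97  14.99 -89.05]
w16 [  85.32    0.9  -127.24] [ 14.98  14.99 -89.05]
w17 [  85.3     0.89 -127.25] [ 14.97  14.99 -89.05]
w18 [  83.44    1.   -127.52] [ 14.96  15.02 -89.09]
```

```bash
cat >> fin.py <<'E'
def fitcal(names):
    # c_rep = pe + Rt c0 + b
    A=[];B=[]
    for n in names:
        if n=="start":
            R=np.array([[.22478448,.97440787,-.00111058],[.92101997,-.21209616,.32670695],[.31811027,-.07446152,-.94512504]]);t=np.array([-.57430022,-.04305079,.37949997]);pe=np.array([.12921901,.56004619,.24484242]);qe=[.113124539,.993580677,-5.23665e-4,-4.3e-5]
        else:
            pp,pe,qe=pickle.load(open(n+".pkl","rb"));R,t=pp["R"],pp["t"]
        Rt=Ro.from_quat(qe).as_matrix();A.append(np.hstack([Rt,np.eye(3)]));B.append(-R.T@t-pe)
    x=np.linalg.lstsq(np.vstack(A),np.concatenate(B),rcond=None)
    return x[0][:3],x[0][3:],np.abs(np.vstack(A)@x[0]-np.concatenate(B)).max()
def corr(pp,b):
    q=dict(pp);q["t"]=pp["t"]+pp["R"]@b;return q   # camera centre -> c-b
E
python3 - <<'E'
from fin import *
c0,b,r=fitcal(["start","w8","w9","w12","w13","w17","w18"]);print(c0*1e3,b*1e3,r*1e3)
np.save("b.npy",b)
import fin
A=[((50,-30,-6),(112,53)),((50,30,-6),(422,53)),((10,-10,-6),(210,261)),((10,10,-6),(325,261)),((-10,-10,-6),(209,379)),((-10,10,-6),(325,379)),((-10,-10,12),(218,363)),((-10,10,12),(318,363))]
B=[((50,-30,-6),(39,29)),((50,30,-6),(359,29)),((10,-10,-6),(140,245)),((10,10,-6),(259,245)),((-10,-10,-6),(139,367)),((-10,10,-6),(260,367)),((-10,-10,12),(149,353)),((-10,10,12),(252,353))]
def tf(n,crop,sc,pts,a):
    pp,pe,qe=pickle.load(open(n+".pkl","rb"));pp=corr(pp,b);Rt=Ro.from_quat(qe).as_matrix()
    x=np.array([np.sin(np.radians(a)),0,np.cos(np.radians(a))]);y=np.array([0,1.,0]);R=np.column_stack([x,y,np.cross(x,y)])
    f=lambda o:np.concatenate([proj(pp,pe+Rt@(o+R@np.array(q)/1e3))-(np.array(crop)+(np.array(c)+.5)/sc-.5) for q,c in pts])
    r=least_squares(f,[0,0,-.005]);return r.x*1e3,np.abs(r.fun).max()
for a in(58,60,62):print(a,tf("w17",(150,150),2.5,A,a),tf("w18",(180,160),2.6,B,a))
pp,_,_=pickle.load(open("w18.pkl","rb"));pp=corr(pp,b)
f=lambda L,z:[ray(pp,(205+(x+.5)/3.7-.5,20+(y+.5)/3.7-.5),z) for x,y in L]
for n,L,z,a,w in(("block",[(81,50),(87,492),(297,489),(290,50)],.038,.11,.052),("open",[(116,199),(117,343),(263,342),(263,197)],.038,.036,.036)):
    P=f(L,z);v,er=rectfit(P,a,w);print(n,v[:2]*1e3,round(v[2],4),er*1e3,[round(np.linalg.norm(P[i]-P[(i+1)%4])*1e3,1) for i in range(4)])
pp,_,_=pickle.load(open("w8.pkl","rb"));pp=corr(pp,b)
P=[ray(pp,(240+(x+.5)/6-.5,75+(y+.5)/6-.5),.034) for x,y in[(175,180),(181,377),(426,372),(421,177)]];print("rack",rectfit(P,.04,.05))
E
```

```text
[  84.48   -0.01 -128.6 ] [ 1.09 -0.44 -1.38] 0.042000440095779634
58 (array([-0.07,  0.12, -5.69]), np.float64(1.2127783545400348)) (array([-0.2 , -0.07, -5.48]), np.float64(1.0682482544714276))
60 (array([-0.49,  0.12, -5.12]), np.float64(1.1970593958317863)) (array([-0.63, -0.07, -4.9 ]), np.float64(1.1140165063692393))
62 (array([-0.86,  0.12, -4.61]), np.float64(1.5052112969295308)) (array([-1.  , -0.07, -4.38]), np.float64(1.6259746603872713))
block [ 492.57 -229.42] -1.4073 0.4268322044556905 [np.float64(110.2), np.float64(51.8), np.float64(109.5), np.float64(52.0)]
open [ 492.84 -229.57] -1.4137 0.26554272047696337 [np.float64(35.9), np.float64(36.1), np.float64(36.2), np.float64(36.5)]
rack (array([ 0.52, -0.01, -1.26]), np.float64(0.00043926611074059617))
```

Correcting a constant (1.1, -0.4, -1.4) mm offset in the wrist calibration makes everything agree: fit residual 0.04 mm, and the in-hand pose equals the kinematic one. Opening centre is (492.8, -229.5) mm. Moving above it.

```bash
sed -i 's/^HOLD=.*/HOLD=np.array([.4927,-.2295,0]);HJ=-1.411+np.pi\/2/' h.py; cat > tgt.py <<'E'
from plan import *
D=toolR(HJ,30.0)
def G(z): return HOLD+[0,0,z]-D@np.array([-.00055,.0,0])
E
python3 - <<'E'
from tgt import *
from cell import ctrl
s=ctrl.sense();p,R=cur(s);chain(p,R,[(G(.10),D)])
np.set_printoptions(precision=2,suppress=True)
run(np.array(s["joints"]),[('a',tcp(G(.1),D),D),('b',tcp(G(.044),D),D)],True)
E
```

```text
dp [np.float64(10.21), np.float64(0.19), np.float64(11.37)] rot [np.float64(0.12), np.float64(9.01), np.float64(-0.89)] | mm 153 deg 9.1
a [ 0.6   1.06 -0.05  1.39 -0.39  1.09  0.98] 0.0 0.0 margin 0.93 6
b [ 0.6   1.15 -0.06  1.39 -0.39  1.01  1.01] 0.0 0.0 margin 1.01 6
```

Request:
{"op": "apply_moves", "data": {"steps": [{"dp": [1, 0, 1], "rot": [0, 1.5, -0.1]}, {"dp": [3.2, 0, 3.4], "rot": [0, 4, -0.3]}, {"dp": [5.5, 0.1, 6], "rot": [0.1, 6, -0.6]}, {"dp": [7.7, 0.1, 8.5], "rot": [0.1, 8, -0.8]}, {"dp": [9.4, 0.2, 10.4], "rot": [0.1, 9, -0.9]}, {"dp": [10.2, 0.2, 11.4], "rot": [0.1, 9, -0.9]}, {"dp": [10.2, 0.2, 11.4], "rot": [0.1, 9, -0.9]}, {"dp": [10.2, 0.2, 11.4], "rot": [0.1, 9, -0.9]}, {"dp": [10.2, 0.2, 11.4], "rot": [0.1, 9, -0.9]}]}}

```text
time_s: 20.48
eef_pos: [0.4962, -0.2231, 0.0977]
orientation: [0.624, 0.74, 0.163, -0.189]
force: [-0.3, 0.8, -2.5]
gripper_width: 0.692
```

```bash
python3 shot.py w19; python3 - <<'E'
from tgt import *
from cell import ctrl
s=ctrl.sense();p,R=cur(s);chain(p,R,[(G(.10),D),(G(.06),D),(G(.053),D)])
E
```

```text
t 20.48 grasp [ 0.4966 -0.2255  0.102 ] jaz 0.1679 jawtilt 0.0059 z [-0.076  0.478 -0.875] F [-0.3  0.8 -2.5] w 0.692 q [ 0.58  1.03 -0.05  1.41 -0.38  1.07  0.97]
dp [np.float64(-0.32), np.float64(-0.46), np.float64(0.04)] rot [np.float64(0.09), np.float64(1.1), np.float64(0.58)] | mm 6 deg 1.2
dp [np.float64(-2.25), np.float64(-0.48), np.float64(3.54)] rot [np.float64(0.09), np.float64(1.1), np.float64(0.58)] | mm 42 deg 1.2
dp [np.float64(-2.59), np.float64(-0.49), np.float64(4.16)] rot [np.float64(0.09), np.float64(1.1), np.float64(0.58)] | mm 49 deg 1.2
```

View pics/w19.png

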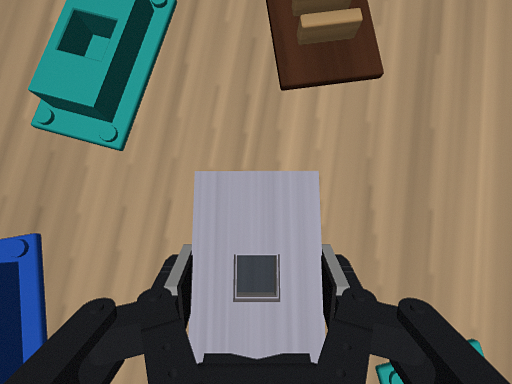

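Request:
{"op": "apply_moves", "data": {"steps": [{"dp": [-0.8, -0.3, 0.8], "rot": [0, 0.5, 0.3]}, {"dp": [-1.5, -0.5, 2], "rot": [0.1, 1.1, 0.6]}, {"dp": [-2, -0.5, 3], "rot": [0.1, 1.1, 0.6]}, {"dp": [-2.2, -0.5, 3.5], "rot": [0.1, 1.1, 0.6]}, {"dp": [-2.2, -0.5, 3.5], "rot": [0.1, 1.1, 0.6]}, {"dp": [-2.2, -0.5, 3.5], "rot": [0.1, 1.1, 0.6]}, {"dp": [-2.2, -0.5, 3.5], "rot": [0.1, 1.1, 0.6]}]}}

```text
time_s: 21.12
eef_pos: [0.4922, -0.2255, 0.0571]
orientation: [0.626, 0.736, 0.168, -0.197]
force: [-0.1, -0.8, -2.2]
gripper_width: 0.687
```

```bash
python3 - <<'E'
from tgt import *
from cell import ctrl
s=ctrl.sense();rep(s);p,R=cur(s);chain(p,R,[(G(.06),D),(G(.053),D)])
E
```

```text
t 21.12 grasp [ 0.4926 -0.228   0.0614] jaz 0.1607 jawtilt 0.0002 z [-0.08   0.494 -0.866] F [-0.1 -0.8 -2.2] w 0.687 q [ 0.6   1.1  -0.06  1.41 -0.39  1.03  1.  ]
dp [np.float64(-0.15), np.float64(-0.02), np.float64(0.05)] rot [np.float64(-0.01), np.float64(-0.02), np.float64(0.05)] | mm 2 deg 0.1
dp [np.float64(-0.5), np.float64(-0.02), np.float64(0.65)] rot [np.float64(-0.01), np.float64(-0.02), np.float64(0.05)] | mm 8 deg 0.1
```

Request:
{"op": "apply_moves", "data": {"steps": [{"dp": [-0.3, 0, 0.3], "rot": [0, 0, 0]}, {"dp": [-0.5, 0, 0.65], "rot": [0, 0, 0]}, {"dp": [-0.5, 0, 0.65], "rot": [0, 0, 0]}, {"dp": [-0.5, 0, 0.65], "rot": [0, 0, 0]}, {"dp": [-0.5, 0, 0.65], "rot": [0, 0, 0]}]}}

```text
time_s: 21.53
eef_pos: [0.4922, -0.2265, 0.0487]
orientation: [0.626, 0.735, 0.168, -0.197]
force: [-0.3, -0.6, -2.6]
gripper_width: 0.687
```

```bash
python3 shot.py w20;  python3 - <<'E'
from tgt import *
from cell import ctrl
s=ctrl.sense();p,R=cur(s);chain(p,R,[(G(.053),D),(G(.049),D),(G(.044),D)])
cv2.imwrite("pics/w20d.png",cv2.resize(cv2.imread("pics/w20.png")[140:384,170:345],None,fx=2.4,fy=2.4,interpolation=cv2.INTER_CUBIC))
E
```

```text
t 21.53 grasp [ 0.4926 -0.229   0.053 ] jaz 0.1605 jawtilt -0.0002 z [-0.08   0.494 -0.866] F [-0.3 -0.6 -2.6] w 0.687 q [ 0.6   1.12 -0.06  1.41 -0.39  1.02  1.  ]
dp [np.float64(0.01), np.float64(0.0), np.float64(-0.02)] rot [np.float64(-0.03), np.float64(-0.03), np.float64(0.03)] | mm 0 deg 0.1
dp [np.float64(-0.19), np.float64(0.0), np.float64(0.33)] rot [np.float64(-0.03), np.float64(-0.03), np.float64(0.03)] | mm 4 deg 0.1
dp [np.float64(-0.44), np.float64(0.0), np.float64(0.76)] rot [np.float64(-0.03), np.float64(-0.03), np.float64(0.03)] | mm 9 deg 0.1
```

View pics/w20d.png

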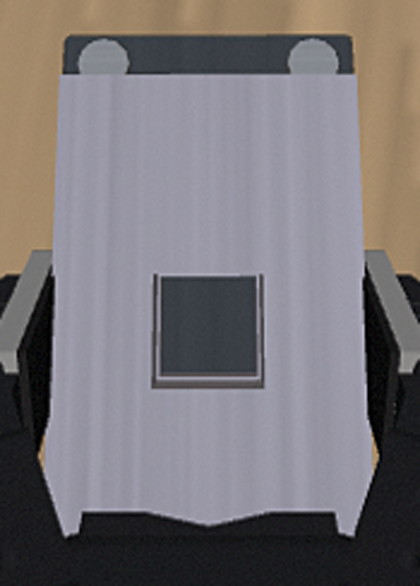

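On target and parallel with the flange. Lowering: collar into the opening.

Request:
{"op": "apply_moves", "data": {"steps": [{"dp": [-0.1, 0, 0.16], "rot": [0, 0, 0]}, {"dp": [-0.19, 0, 0.33], "rot": [0, 0, 0]}, {"dp": [-0.27, 0, 0.46], "rot": [0, 0, 0]}, {"dp": [-0.27, 0, 0.46], "rot": [0, 0, 0]}, {"dp": [-0.27, 0, 0.46], "rot": [0, 0, 0]}]}}

```text
time_s: 22.0
eef_pos: [0.4921, -0.2266, 0.0432]
orientation: [0.626, 0.735, 0.168, -0.197]
force: [-0.3, 0.1, -1.9]
gripper_width: 0.688
```

Die centre is at about 47 mm with no contact, so the collar is inside the opening. Seating it.

Request:
{"op": "apply_moves", "data": {"steps": [{"dp": [-0.06, 0, 0.11], "rot": [0, 0, 0]}, {"dp": [-0.12, 0, 0.21], "rot": [0, 0, 0]}, {"dp": [-0.14, 0, 0.25], "rot": [0, 0, 0]}, {"dp": [-0.14, 0, 0.25], "rot": [0, 0, 0]}, {"dp": [-0.14, 0, 0.25], "rot": [0, 0, 0]}]}}

```text
time_s: 22.42
eef_pos: [0.4921, -0.2266, 0.0405]
orientation: [0.626, 0.735, 0.168, -0.197]
force: [-0.9, 0.0, 0.2]
gripper_width: 0.689
```

Request:
{"op": "apply_moves", "data": {"steps": [{"dp": [-0.02, 0, 0.04], "rot": [0, 0, 0]}, {"dp": [-0.04, 0, 0.07], "rot": [0, 0, 0]}, {"dp": [-0.04, 0, 0.07], "rot": [0, 0, 0]}, {"dp": [-0.04, 0, 0.07], "rot": [0, 0, 0]}]}}

```text
time_s: 22.75
eef_pos: [0.4921, -0.2266, 0.0404]
orientation: [0.626, 0.735, 0.168, -0.197]
force: [-1.9, -0.8, 13.5]
gripper_width: 0.687
```

Firm seat: 13.5 N with the die centre at about 44.4 mm (home is 44). Releasing.

Request:
{"op": "apply_moves", "data": {"steps": [{"dp": [0, 0, 0], "rot": [0, 0, 0]}, {"dp": [0, 0, 0], "rot": [0, 0, 0]}, {"dp": [0, 0, 0], "rot": [0, 0, 0]}, {"dp": [0, 0, 0], "rot": [0, 0, 0]}, {"dp": [0, 0, 0], "rot": [0, 0, 0]}, {"dp": [0, 0, 0], "rot": [0, 0, 0]}, {"dp": [0, 0, 0], "rot": [0, 0, 0]}, {"dp": [0, 0, 0], "rot": [0, 0, 0]}, {"dp": [0, 0, 0], "rot": [0, 0, 0]}], "fingers": -1}}

```text
time_s: 23.5
eef_pos: [0.4921, -0.2266, 0.0396]
orientation: [0.626, 0.735, 0.168, -0.197]
force: [-0.2, 0.5, -0.6]
gripper_width: 1.006
```

Request:
{"op": "apply_moves", "data": {"steps": [{"dp": [0, 0, -1], "rot": [0, 0, 0]}, {"dp": [0, 0, -3], "rot": [0, 0, 0]}, {"dp": [0, 0, -6], "rot": [0, 0, 0]}, {"dp": [0, 0, -9], "rot": [0, 0, 0]}, {"dp": [0, 0, -12], "rot": [0, 0, 0]}, {"dp": [0, 0, -13], "rot": [0, 0, 0]}, {"dp": [0, 0, -13], "rot": [0, 0, 0]}, {"dp": [0, 0, -13], "rot": [0, 0, 0]}]}}

```text
time_s: 24.17
eef_pos: [0.5025, -0.291, 0.1525]
orientation: [0.626, 0.735, 0.168, -0.197]
force: [0.1, 0.9, -0.5]
gripper_width: 0.999
```

```bash
python3 shot.py w21; python3 - <<'E'
import cv2
cv2.imwrite("pics/w21d.png",cv2.resize(cv2.imread("pics/w21.png")[60:290,170:345],None,fx=2.6,fy=2.6,interpolation=cv2.INTER_CUBIC))
E
```

```text
t 24.17 grasp [ 0.5029 -0.2934  0.1568] jaz 0.1602 jawtilt 0.0 z [-0.08   0.494 -0.866] F [ 0.1  0.9 -0.5] w 0.999 q [ 0.65  1.04 -0.02  1.16 -0.35  1.35  0.95]
```

View pics/w21d.png

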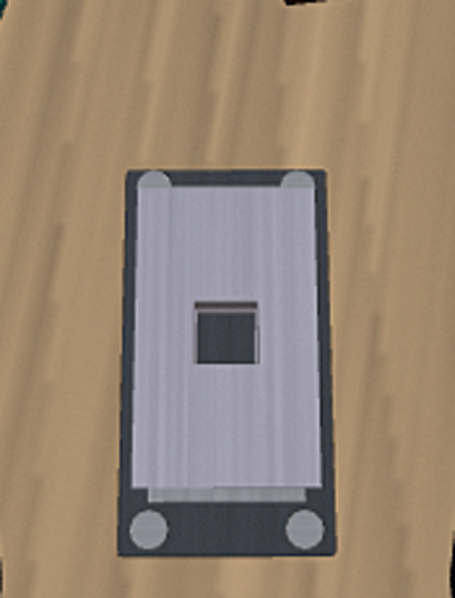

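The die lies flat on the block, square with it, and the block end shows evenly below. I'll measure it with the corrected calibration.

```bash
python3 - <<'E'
from fin import *
np.set_printoptions(precision=4,suppress=True)
b=np.load("b.npy");pp,_,_=pickle.load(open("w21.pkl","rb"));pp=corr(pp,b)
px=lambda x,y:(170+(x+.5)/2.6-.5,60+(y+.5)/2.6-.5)
for z in(.046,.050,.056):
    P=[ray(pp,px(*c),z) for c in[(136,185),(131,487),(322,487),(314,185)]]
    print(z,rectfit(P,.1,.06),[round(np.linalg.norm(P[i]-P[(i+1)%4])*1e3,1) for i in range(4)])
P=[ray(pp,px(*c),.008) for c in[(126,170),(118,556),(337,556),(327,170)]];print("flange",rectfit(P,.15,.08))
from cell import ctrl
for n in("scene","top"): cv2.imwrite(f"pics/{n}9z.png",ctrl.camera(n)[:,:,::-1])
E
```

```text
0.046 (array([ 0.4923, -0.2285, -1.407 ]), np.float64(0.0012603967767855773)) [np.float64(102.6), np.float64(61.3), np.float64(102.6), np.float64(61.4)]
0.05 (array([ 0.4924, -0.2293, -1.407 ]), np.float64(0.0005575472072862908)) [np.float64(101.0), np.float64(60.3), np.float64(101.0), np.float64(60.5)]
0.056 (array([ 0.4926, -0.2306, -1.407 ]), np.float64(0.0008777562343326717)) [np.float64(98.6), np.float64(58.9), np.float64(98.6), np.float64(59.1)]
flange (array([ 0.4929, -0.2296, -1.4088]), np.float64(0.0009047421458437399))
```

View pics/top9z.png

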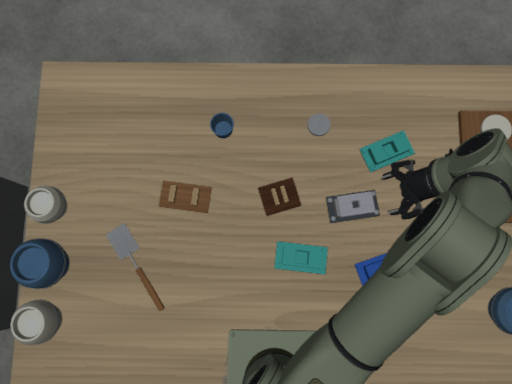

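The die is within about 0.5 mm and 0.01 rad of home, and its apparent size matches a top at 50 mm. Beaker (222,125), disc (319,124) and spatula are where they were, and the gripper is clear of everything. Handing in.

```bash
python3 -c "
from cell import ctrl
print(ctrl.finish_job(), ctrl.sense()['time_s'])"
```

```text
the job is handed in; nothing more can be done
the job is handed in; nothing more can be done
```

The die was stood on end in the slotted stand and let go there. It was then regrasped from the other side, turned face down and laid on the steel holder. I handed in shortly after 24.2 s of the 69 s allowed; no verdict was reported.

**Checks that passed**
- **In the stand:** let go for about 0.5 s or more with the fingers fully open. It was upright within about 0.3° and about 1 mm from the slot centre.
- **On the holder:** the die seated at 13.5 N and was then released. Its centre measured within about 0.5 mm of the opening's centre, square within 0.01 rad. Its apparent size matched a back face at 50 mm, as it should be when home.
- **Surroundings:** in the last top view the beaker, disc and spatula were where they started, and the gripper was clear of everything.

**What went wrong or disagreed**
- **First pick approach:** leaning the tool 45° the other way ran joint 6 into its limit, leaving the gripper 11 mm off. I backed out before touching the die and used the opposite lean.
- **Wrist camera:** its calibration was off by about (1.1, -0.4, -1.4) mm, and I corrected for that.
- **In-hand angle:** one uncorrected camera fit put the die 7° off in the hand. The other images and the arm's own position showed this was wrong, so I ignored it.

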